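Turn over the grill plate of a hotel room's table grill and lock it down

ROBOT

A 7-joint arm with a two-finger parallel gripper is mounted at the origin on the work surface. World frame = base frame: x ahead of the robot, y to its left, z up, the work surface at z = 0. Lengths are in m, angles in rad, forces in N, time in s.
With the tool pointing down it reaches from about 0.425 to 0.925 m from the base axis. Payload 6.8 kg.
Tool frame: the origin (TCP) lies midway between the tips of the shut fingers; the grasp point (between the pads) lies 19 mm behind it; y points along the fingers, z is the direction in which the jaws open and shut, and the axes are right-handed (so a half turn about y gives the same grasp; the last joint's range is limited). The gripper opens to 85 mm and grips with 20 to 120 N. Pads are 22 mm wide; open, the fingers measure 114 mm over their backs; the gripper's body (76 mm by 85 mm) begins 54 mm behind the grasp point. The pads swing forward as they close: fully open they stand 13 mm farther back than shut.
Start: joints at [-0.108, 0.477, 0.022, 1.555, -0.011, 1.109, -0.083], TCP at [0.675, 0, 0.231] pointing down, gripper open.
Joint ranges: [-2.96, 2.96], [-0.34, 2.1], [-1.41, 1.46], [0.24, 2.44], [-1.37, 4.51], [0.17, 1.92], [-2.96, 2.96]. Speed limits (rad/s): [2.39, 2.39, 3.14, 3.14, 3.14, 3.14, 3.14].

INTERFACE

Orientations are given as a rotation vector (axis times angle).
In Python, from bench import r gives the robot as it stands.
- The arm moves only by the tool send_rows, never from a script. Its argument "rows" is text: rows parted by semicolons, each of 6 numbers parted by spaces: the shift along the world's x, y, z in m, then the turn, a rotation vector about the world's x, y, z in rad. A call has 1 to 20 rows; each row shifts and turns the commanded pose from where the row before left it; what a row does not reach is not made up. A row lasts 1/10 s, in which the tool goes at most 50 mm and 8.59 degrees, less where a joint would pass 70% of its speed; a pose out of reach is approached as far as the arm can. A call is refused whole if a number of a shift passes 0.05 or a number of a turn 0.15, either way. A call with a gripper value outside its range is refused whole. "grip" is the finger opening in m, from 0 to 0.0854, set as the call begins (left out, the last holds). The fingers move at their own pace and stop on an object; "grip_force" is the grip in N (left out, the last holds). Time passes only in rows, so rows that do not move let the fingers close. It gives the time, the measured TCP pose, the force and the opening at its end, in the units of the state.
- r.get_obs(): the state, without advancing time (a new reading comes with each control period).
- r.grab_frame(name): name is "scene" or "side" or "wrist"; returns a dict with "pixels" (480x640x3 uint8, red, green, blue), "intrinsics" (3x3 intrinsics, pixels), "position" and "orientation" of the camera in the world. Camera axes: x right, y up, looking along -z (the intrinsics and any distortion apply to the point x, -y, -z); pixel columns grow to the right and rows downward; lengths in m; the calibration is good to about 2 mm. A picture is of the moment at which its call begins. There is no depth.
- r.hand_in(): hands the job in, once; it reports no verdict.
The state is a dict: "clock": time; "joints": joint angles; "qvel": joint speeds; "tau": joint torques, N m; "tcp_pos": TCP position; "orientation": TCP orientation; "contact_force": force on the tool from outside, world axes, zero at the start; "moment": the same for the moment, N m; "grip_width": finger opening in m.
Only numpy, scipy, OpenCV 4.12 (cv2) and the standard library are available. Lean on these libraries where they do the work, as an engineer would, in place of code of your own. Each camera call takes 0.05 s, during which the arm holds its last target.

TASK

The table grill's reversible plate has been washed and lies on the desk ribbed side up. Turn it over, never letting it drop or topple, seat it level and fully home on the grill base's two locating pins with the pale smooth side up and its loop handle away from the red knob, then turn the red cam knob clockwise a quarter turn to its stop so that the arm clamps the plate's ear; swing the arm back first if it is in the way, and leave everything else on the desk where it is.

Things in the scene. Friction and masses are not known exactly. Their poses are not given: they have to be found in the camera images.
- plate_mid (a point): Loose dark grill plate, 0.4-0.65 kg; middle of its 120 x 88 x 18 mm body. +z out of the RIBBED face, -z out of the SMOOTH pale face; +x to the loop handle, -x to the ear (40 mm wide, to x -86). Starts flat on the desk, ribs up. Notches at x -25 to 25 narrow the waist to 60 mm across y; gripped there it balances level. Whole length 197 mm. Fits the base either face up, but only one way round.
- plate_bar (a point): Middle of the loop's round bar, 14 mm thick, along plate y, straight for 44 mm, at mid-thickness, 104 mm from plate_mid along +x. Hole of the loop: 37 mm (bar to body) x 54 mm. Bar axis to far ear edge: 190 mm. Lightly gripped, the bar pivots in the jaws, so the plate can be swung end over end, its ear edge standing on the desk, jaws pointing down throughout. Axes as plate_mid.
- plate_drain (a point): Centre (mid-thickness) of the plate's large through hole, 19 mm, 42 mm from plate_mid along +x. Axes as plate_mid.
- plate_ear (a point): Centre (mid-thickness) of the small through hole, 13 mm, in the ear, 73 mm from plate_mid along -x. Axes as plate_mid.
- base: Electric table grill base, fixed, black, 230 x 150 mm, deck 50 mm high; origin at its centre on the desk, z up. Its -x end has the dial and red cam knob. Steel supports hold the plate with its underside 80 and top 98 mm above the desk, 30 mm clear of the deck for fingertips. Seated, plate +x runs along base +x (loop over +x, ear at the knob end), plate centre over the base origin.
- base_spigot (a point): Axis of the large locating pin (brass drain spigot, 16 mm diameter, cone-tipped, 14 mm tall above the supports), 42 mm from the base's origin along +x. The point lies 89 mm above the desk: where plate_drain must finally be.
- base_pin (a point): Axis of the small locating pin (brass, 10 mm diameter, cone-tipped, 14 mm tall above the supports), 73 mm from the base's origin along -x. The point lies 89 mm above the desk: where plate_ear must finally be.
- cam (a joint): Quarter-turn cam lock beside the ear, rad: 0 = open (arm points to base -x, off the plate); 1.571 = locked at its stop (arm points to base +y, over the ear, pressed 4 mm down on it). Grows clockwise seen from above. Starts anywhere from 0 to 1.25; above about 0.5 the arm is in the plate's way. Stays where it is left; takes under 0.3 N m.
- cam_grip (a point): On the vertical axis of the red knob, half-way up its grip bar (top at 156 mm), 140 mm above the desk; in the base frame x -80, y -60 mm. The bar is 44 mm long, 13 mm wide and 32 mm tall and lies along the direction of the arm below it. The point turns with the knob: its -x axis is the direction in which the arm points (white mark on top).
- clamp: Steel clamp arm under the red knob, 60 mm long from the knob's axis, 14 mm wide, 8 mm thick, its underside about 101 mm above the desk when open; turns with the knob and comes down as it locks. Origin on the knob's axis at desk height.
- mug_c (a point): White mug, 76 mm wide, 88 mm tall, handle at its +y; centre. Bystander.
- tongs_c (a point): Steel serving tongs lying flat, 200 x 40 x 12 mm, along its x; centre. Bystander.
- remote_c (a point): Black TV remote lying flat, 150 x 42 x 18 mm, along its x; centre. Bystander.
- spray_c (a point): White spray bottle with blue trigger head, 76 mm diameter, 230 mm tall; the point is 90 mm up its axis. Bystander.
- cup_c (a point): Paper cup with lid, 82 mm wide, 110 mm tall; centre. Bystander.
- sachets_c (a point): Dark open box of sachets, 110 x 75 x 60 mm; the point is 22 mm above the desk. Bystander.

How it is judged:
By the outcome, as a careful person would: the job done as asked, in the order asked, and still so for the second after the job is handed in, with the robot touching nothing.
It also fails if it takes over 72 s, if anything falls off the work surface, if the arm or the gripper's body presses on something with over 40 N, if the wrist force passes 120 N, or if a joint passes its speed limit or range.

## Working session

There is one attempt and no reset: what is moved stays moved. The work goes in short steps, Python scripts to look and compute and a tool call to move; the robot and the scene stay as the last step left them, time stands still between calls to the robot, and variables do not carry over. Pictures are saved under pics/ and viewed, and the job is handed in when it is done.

Besides the shell and the picture viewer there is one more tool, called after "Request:" as a command line: name --argument value ..., lists and objects as JSON in quotes. send_rows: Moves the arm, as the interface text tells. Its arguments: {"type":"object","properties":{"rows":{"type":"string"},"grip":{"type":"number"},"grip_force":{"type":"number"}},"required":["rows"]}

```bash
ls; mkdir -p pics; cat > h.py <<'E'
import numpy as np, cv2
from bench import r
from scipy.spatial.transform import Rotation as R
def rot(o):
    o=np.array(o,float)
    if o.shape==(3,3): return o
    if o.size==3: return R.from_rotvec(o).as_matrix()
    return R.from_quat(o).as_matrix()
def grab(n,f):
    d=r.grab_frame(n); cv2.imwrite('pics/'+f+'.png',d['pixels'][:,:,::-1]); np.save('pics/'+f+'.npy',d,allow_pickle=True); return d
def load(f): return np.load('pics/'+f+'.npy',allow_pickle=True).item()
def ray(d,u,v):
    K=np.array(d['intrinsics']); q=np.linalg.inv(K)@[u,v,1]
    w=rot(d['orientation'])@[q[0],-q[1],-q[2]]
    return np.array(d['position']),w/np.linalg.norm(w)
def onz(d,u,v,z):
    p,w=ray(d,u,v); return p+w*(z-p[2])/w[2]
def proj(d,P):
    c=rot(d['orientation']).T@(np.array(P)-d['position']); q=np.array(d['intrinsics'])@[c[0],-c[1],-c[2]]; return q[:2]/q[2]
def tri(d1,a,d2,b):
    p,w=ray(d1,*a);q,x=ray(d2,*b)
    s=np.linalg.lstsq(np.c_[w,-x],q-p,rcond=None)[0]
    A=p+w*s[0];B=q+x*s[1]; return (A+B)/2,np.linalg.norm(A-B)
E
python3 - <<'E'
from h import *
o=r.get_obs(); print(o)
for n in('scene','side','wrist'):
    d=grab(n,n+'0'); print(n,{k:v for k,v in d.items() if k!='pixels'})
E
```

```text
pics
{'clock': 0.0, 'joints': array([-0.10807718,  0.47781177,  0.02236739,  1.55648206, -0.01150061,
        1.10929016, -0.0830991 ]), 'qvel': array([ 9.86857612e-05, -1.48183901e-03,  5.15884044e-04,  3.02024413e-04,
        7.01778055e-04, -6.01104185e-04,  2.10091660e-04]), 'tau': array([-5.45967814e-04, -5.96443820e+01,  1.60769675e+00, -2.81194621e+01,
        1.24063640e-02,  9.39900521e-03,  2.20753498e-05]), 'tcp_pos': array([ 6.74394010e-01, -4.88174586e-05,  2.30305508e-01]), 'orientation': array([-1.21066618,  1.21051383, -1.20845149]), 'contact_force': array([ 0.20778801, -0.71945587,  0.22257091]), 'moment': array([ 0.04024211,  0.02987339, -0.02064126]), 'grip_width': 0.08526210898421394}
scene {'intrinsics': array([[470.45241759,   0.        , 321.29674501],
       [  0.        , 470.45241759, 242.21812494],
       [  0.        ,   0.        ,   1.        ]]), 'position': array([ 1.27510954, -0.22973734,  1.12347547]), 'orientation': array([0.559211  , 0.39960888, 1.23817444])}
side {'intrinsics': array([[507.08739987,   0.        , 318.61944119],
       [  0.        , 507.08739987, 238.25145517],
       [  0.        ,   0.        ,   1.        ]]), 'position': array([ 0.38510489, -1.24186597,  0.83248222]), 'orientation': array([ 1.03809204, -0.07513778, -0.10462613])}
wrist {'intrinsics': array([[333.66289093,   0.        , 320.87881084],
       [  0.        , 333.66289093, 243.02443377],
       [  0.        ,   0.        ,   1.        ]]), 'position': array([0.6749495 , 0.07039372, 0.37352355]), 'orientation': array([-0.27651592,  0.00229345,  0.0011529 ])}
```

View pics/scene0.png

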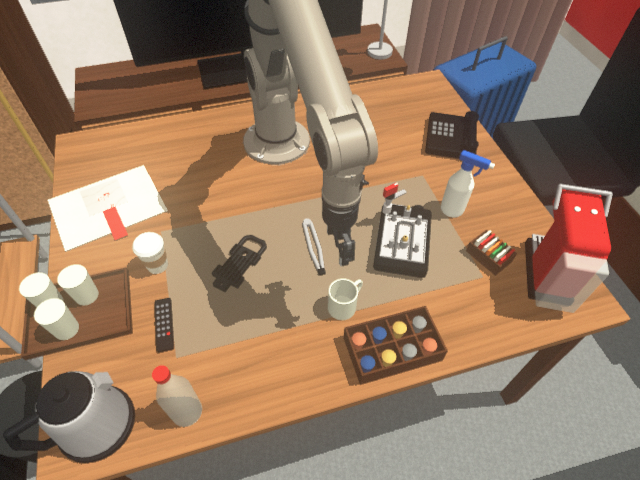

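View pics/side0.png

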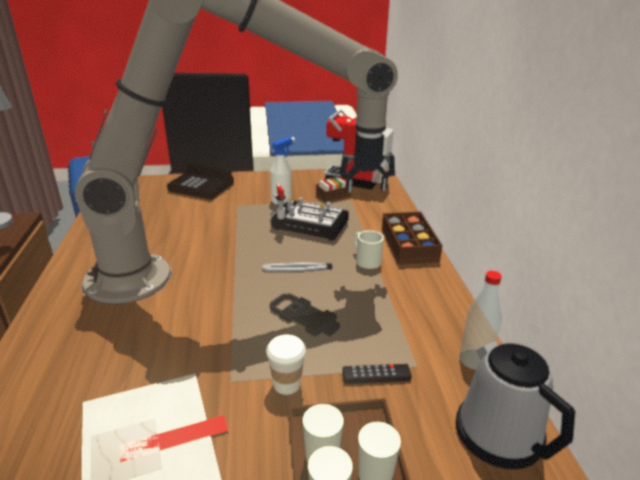

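View pics/wrist0.png

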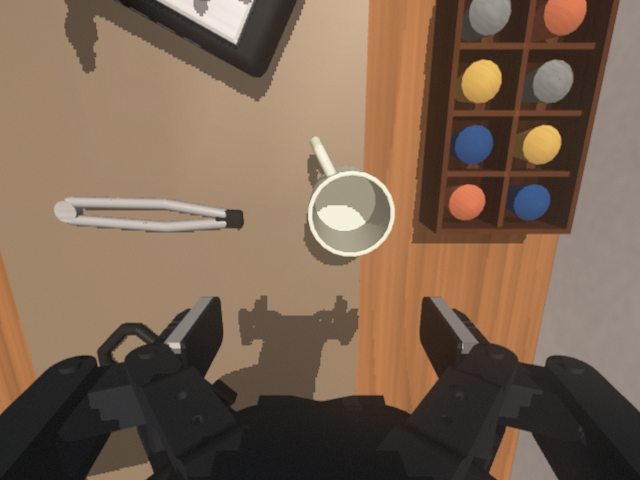

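```bash
python3 - <<'E'
import cv2,numpy as np
a=cv2.imread('pics/scene0.png')
def c(x,y,w,h,s=6): return cv2.resize(a[y:y+h,x:x+w],None,fx=s,fy=s,interpolation=cv2.INTER_CUBIC)
cv2.imwrite('pics/c1.png',c(195,220,90,80)); cv2.imwrite('pics/c2.png',c(360,175,90,110,5))
a=cv2.imread('pics/side0.png')
cv2.imwrite('pics/c3.png',np.vstack([c(255,170,110,85,5),c(255,280,110,60,5)])[:700])
E
```

```text
(no output)
```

View pics/c1.png

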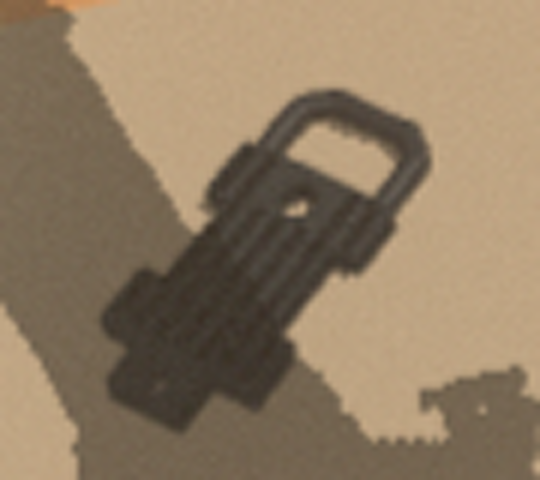

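View pics/c2.png

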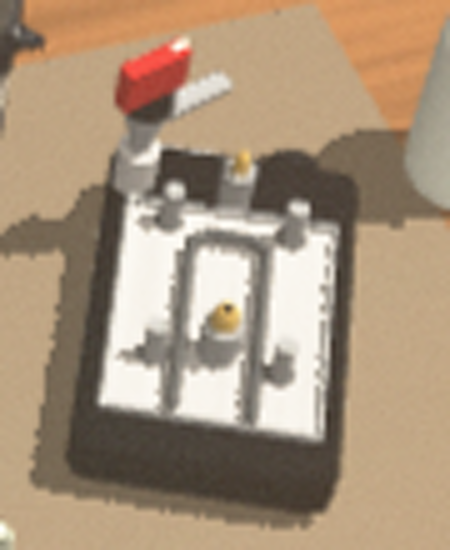

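View pics/c3.png

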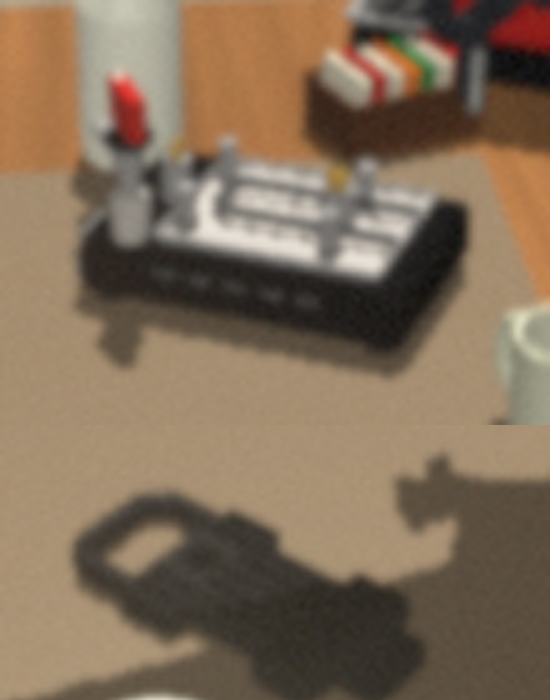

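```bash
python3 - <<'E'
from h import *
s=load('scene0'); e=load('side0')
P=lambda n,u,v,z: print(n,onz(s,u,v,z).round(4))
# crop1 origin 195,220 /6
c=lambda x,y:(195+x/6-.4,220+y/6-.4)
P('drain',*c(296,203),.018); P('bar',*c(375,120),.009)
P('earhole',*c(162,387),.018); P('ear edge mid',*c(147,405),.018)
b=lambda x,y:(360+x/5-.4,175+y/5-.4)
P('spig',*b(229,306),.094);P('pin',*b(243,152),.094)
P('armtip',*b(224,80),.109);P('knobtop',*b(155,75),.15);P('mark',*b(180,45),.156)
print(tri(s,b(229,306),e,(322.2-.4,204.4-.4)),tri(s,b(243,152),e,(290.2-.4,199.4-.4)))
for n,u,v in [('cup',150,265),('remote top',163,300),('remote bot',165,350),('tongs a',308,220),('tongs b',323,273),('mug',343,312),('mug handle',360,285),('mat l',170,260),('trayR',130,310),('spray',456,210),('paper',165,200),('choc TL',345,345),('bottle',180,410)]:
    P(n,u,v,0)
E
```

```text
drain [ 0.464  -0.2046  0.018 ]
bar [ 0.4186 -0.1573  0.009 ]
earhole [ 0.5488 -0.283   0.018 ]
ear edge mid [ 0.5564 -0.2911  0.018 ]
spig [0.5843 0.2338 0.094 ]
pin [0.4814 0.2857 0.094 ]
armtip [0.4377 0.2895 0.109 ]
knobtop [0.4572 0.2323 0.15  ]
mark [0.4445 0.2518 0.156 ]
(array([0.58492416, 0.23340712, 0.09118589]), np.float64(0.0047039558334018156)) (array([0.48297444, 0.28481489, 0.09042868]), np.float64(0.00753202082917805))
cup [ 0.4166 -0.4696  0.    ]
remote top [ 0.5431 -0.4447  0.    ]
remote bot [ 0.6914 -0.4534  0.    ]
tongs a [0.3806 0.0099 0.    ]
tongs b [ 0.5802 -0.0017  0.    ]
mug [0.7146 0.014  0.    ]
mug handle [0.6472 0.0862 0.    ]
mat l [ 0.4148 -0.4131  0.    ]
trayR [ 0.5496 -0.5319  0.    ]
spray [0.47   0.4702 0.    ]
paper [ 0.1762 -0.4047  0.    ]
choc TL [ 0.8064 -0.0109  0.    ]
bottle [ 0.8533 -0.4342  0.    ]
```

Request:
send_rows --rows "-0.035 0.03 0.006 0 0 0.04;-0.035 0.03 0.006 0 0 0.04;-0.035 0.03 0.006 0 0 0.04;-0.035 0.03 0.006 0 0 0.04;-0.035 0.03 0.006 0 0 0.04;0 0 0 0 0 0;0 0 0 0 0 0"

```text
clock: 0.85
tcp_pos: [0.4995, 0.1507, 0.2616]
orientation: [-1.298, 1.059, -1.059]
contact_force: [0.9, -0.1, 0.0]
grip_width: 0.0856
```

```bash
python3 - <<'E'
from h import *
o=r.get_obs(); print(o['clock'],o['tcp_pos'],rot(o['orientation']).round(3))
d=grab('wrist','w1'); print(d['position'])
E
```

```text
0.85 [0.49949389 0.15071951 0.2616221 ] [[ 0.201  0.001  0.98 ]
 [-0.98   0.     0.201]
 [ 0.    -1.     0.001]]
[0.48570248 0.21967799 0.4047267 ]
```

View pics/w1.png

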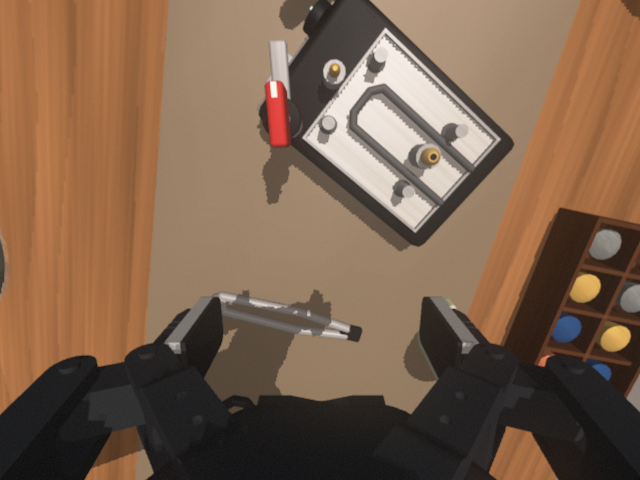

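```bash
python3 - <<'E'
from h import *
d=load('w1'); a=d['pixels'].astype(int)
hsv=cv2.cvtColor(d['pixels'],cv2.COLOR_RGB2HSV)
sub=hsv[30:250,240:540]
y=cv2.inRange(sub,(15,110,60),(30,255,255)); n,l,st,c=cv2.connectedComponentsWithStats(y)
for i in range(1,n):
    if st[i,4]>15: print('brass',st[i],c[i]+[240,30])
red=cv2.inRange(hsv,(0,170,80),(6,255,255))|cv2.inRange(hsv,(174,170,80),(180,255,255)); red[:,330:]=0
n,l,st,c=cv2.connectedComponentsWithStats(red)
for i in range(1,n):
    if st[i,4]>50: 
        ct=np.argwhere(l==i)[:,::-1].astype(np.float32); print('red',st[i],c[i],cv2.minAreaRect(ct))
im=cv2.resize(d['pixels'][20:170,240:450,::-1],None,fx=3.8,fy=3.8,interpolation=cv2.INTER_CUBIC); cv2.imwrite('pics/w1c.png',im)
E
```

```text
brass [90 34 10 13 98] [334.33673469  69.65306122]
brass [183 119  17  15 167] [430.68263473 155.2754491 ]
red [ 266   82   22   65 1007] [276.57398213 116.80834161] ((276.2541198730469, 113.79508972167969), (64.82359313964844, 18.288219451904297), 84.80557250976562)
```

View pics/w1c.png

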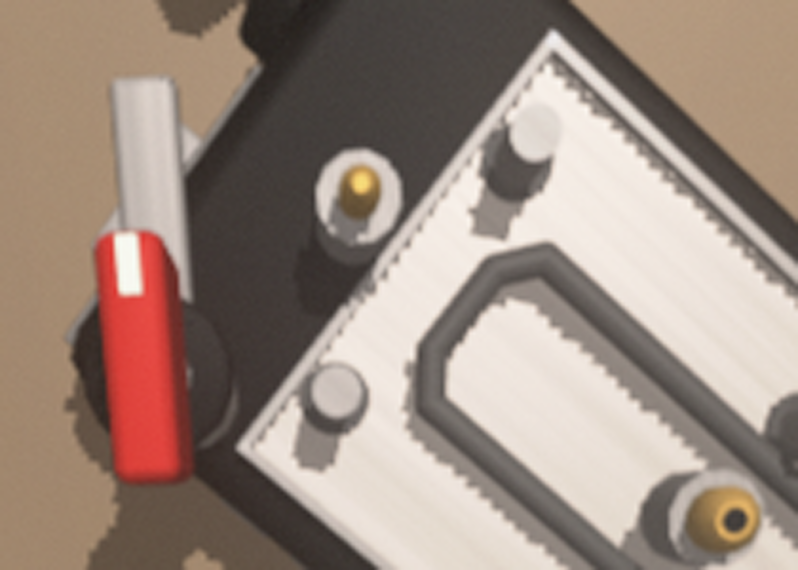

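```bash
python3 - <<'E'
from h import *
d=load('w1'); s=load('scene0'); e=load('side0')
q=lambda x,y:(240+x/3.8-.4,20+y/3.8-.4)
sp=onz(d,*q(736,520),.094); pn=onz(d,*q(363,180),.094); print('sp',sp,'pin',pn,np.linalg.norm(sp-pn))
b=lambda x,y:(360+x/5-.4,175+y/5-.4)
print(tri(d,q(736,520),s,b(229,306)),tri(d,q(363,180),s,b(243,152)))
u=(sp-pn)/np.linalg.norm(sp-pn); print('yaw',np.degrees(np.arctan2(u[1],u[0])))
v=np.array([-u[1],u[0],0]); mid=(sp*.073+pn*.042)/.115; mid[2]=0; print('orig',mid); mid=mid
ax=mid-.08*u-.06*v; print('axis',ax)
for n,p,z in [('L0',(98,245),.156),('L1',(118,470),.156),('mark',(129,265),.156),('end',(150,478),.156),('armL0',(110,85),.109),('armL1',(119,225),.109),('armtip',(143,80),.109)]:
    w=onz(d,*q(*p),z); print(n,w, np.degrees(np.arctan2(*(w-ax)[1::-1])))
print('proj axis top',proj(d,[ax[0],ax[1],.156]))
E
```

```text
sp [0.58640583 0.23328556 0.094     ] pin [0.48418275 0.28671772 0.094     ] 0.11534536411968213
(array([0.58567103, 0.2330291 , 0.09602834]), np.float64(0.0003641047156821598)) (array([0.48387477, 0.28515681, 0.09701522]), np.float64(0.0018938388010247527))
yaw -27.596141784829616
orig [0.54907218 0.25279991 0.        ]
axis [ 4.50379219e-01  2.36684734e-01 -3.85008286e-17]
L0 [0.44010824 0.25342953 0.156     ] 121.52426272560012
L1 [0.44987565 0.21589945 0.156     ] -91.38783763889298
mark [0.44610309 0.25129113 0.156     ] 106.31776169916495
end [0.4560097  0.21568825 0.156     ] -74.98857073056922
armL0 [0.42915957 0.29029936 0.109     ] 111.5927153628194
armL1 [0.43525622 0.26455977 0.109     ] 118.48108168841313
armtip [0.43569896 0.29258266 0.109     ] 104.71506420036775
proj axis top [276.1720225  112.98431282]
```

Request:
send_rows --rows "-0.0163 0.0286 -0.02 0 0 0.026;-0.0163 0.0286 -0.02 0 0 0.026;-0.0164 0.0286 -0.02 0 0 0;0 0 -0.02 0 0 0;0 0 -0.02 0 0 0;0 0 -0.02 0 0 0;0 0 -0.0196 0 0 0;0 0 0 0 0 0"

```text
clock: 1.7
tcp_pos: [0.4505, 0.2335, 0.1189]
orientation: [-1.322, 1.026, -1.023]
contact_force: [-1.2, 0.0, 0.2]
grip_width: 0.0856
```

Request:
send_rows --rows "0 0 0 0 0 0;0 0 0 0 0 0;0 0 0 0 0 0;0 0 0 0 0 0;0 0 0 0 0 0;0 0 0 0 0 0" --grip 0.0 --grip_force 40

```text
clock: 2.3
tcp_pos: [0.4499, 0.236, 0.1242]
orientation: [-1.319, 1.022, -1.021]
contact_force: [-12.1, -5.0, 27.0]
grip_width: 0.0124
```

Request:
send_rows --rows "0 0 0.003 0 0 0;0 0 0.001 0 0 0;0 0 0 0 0 0"

```text
clock: 2.6
tcp_pos: [0.4497, 0.2358, 0.1246]
orientation: [-1.32, 1.023, -1.02]
contact_force: [-1.4, 3.3, -15.3]
grip_width: 0.0123
```

Request:
send_rows --rows "0 0 -0.001 0 0 0.1;0 0 0 0 0 0.1;0 0 0 0 0 0.1;0 0 0 0 0 0.1;0 0 0 0 0 0.1;0 0 0 0 0 0.1;0 0 0 0 0 0.1;0 0 0 0 0 0.1;0 0 0 0 0 0;0 0 0 0 0 0"

```text
clock: 3.6
tcp_pos: [0.4492, 0.2354, 0.1245]
orientation: [-1.535, 0.408, -0.404]
contact_force: [-7.1, 0.4, -2.9]
grip_width: 0.0124
```

```bash
python3 - <<'E'
from h import *
o=r.get_obs(); print(o['clock'],o['tcp_pos'],rot(o['orientation']).round(3),o['moment'],o['joints'])
E
```

```text
3.6 [0.44922868 0.23544471 0.12447872] [[ 0.869 -0.003  0.495]
 [-0.495 -0.002  0.869]
 [-0.002 -1.    -0.003]] [0.16781167 1.16292379 0.00976844] [-0.32125031  0.36535073 -0.34193209  2.02899107  0.17057441  0.77762316
  0.28801718]
```

Request:
send_rows --rows "0 0 0 0 0 0;0 0 0 0 0 0;0 0 0 0 0 0;0 0 0.03 0 0 0;0 0 0.04 0 0 0;0.0038 -0.039 0.03 0 0 -0.04;0.0038 -0.039 0 0 0 -0.04;0.0038 -0.039 0 0 0 -0.04;0.0038 -0.039 0 0 0 -0.04;0.0038 -0.039 0 0 0 -0.04;0.0038 -0.039 0 0 0 -0.03;0.0038 -0.039 0 0 0 0;0.0038 -0.039 0 0 0 0;0.0038 -0.039 0 0 0 0;0.0038 -0.039 0 0 0 0;0.0038 -0.039 0 0 0 0;0.0038 -0.039 0 0 0 0;0 0 0 0 0 0" --grip 0.085

```text
clock: 5.4
tcp_pos: [0.4961, -0.2391, 0.2252]
orientation: [-1.491, 0.591, -0.594]
contact_force: [-0.5, 0.2, -0.1]
grip_width: 0.0849
```

```bash
python3 - <<'E'
from h import *
o=r.get_obs(); print(o['clock'],o['tcp_pos'],rot(o['orientation']).round(3))
d=grab('wrist','w2')
for p in [(.495,-.233,.018),(.464,-.2046,.018),(.5488,-.283,.018),(.4186,-.1573,.016)]: print(proj(d,p).round())
E
```

```text
5.4 [ 0.4961467  -0.23907219  0.22524477] [[ 0.727  0.001  0.687]
 [-0.687 -0.004  0.727]
 [ 0.003 -1.    -0.002]]
[324. 211.]
[323. 171.]
[324. 276.]
[327. 103.]
```

View pics/w2.png

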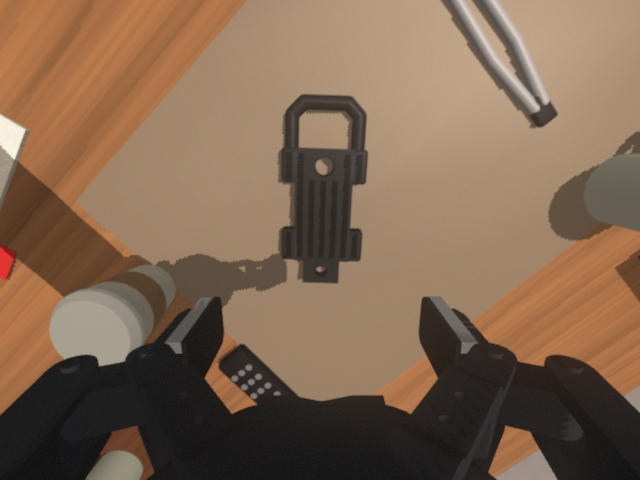

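```bash
python3 - <<'E'
from h import *
d=load('w2'); 
dr=onz(d,323.5,166,.016); ea=onz(d,320.3,270.3,.016); bar=onz(d,325.5,104,.012)
print(dr,ea,np.linalg.norm(dr-ea)); u=(dr-ea)/np.linalg.norm(dr-ea); print(np.degrees(np.arctan2(u[1],u[0])), 'mid',(dr*.073+ea*.042)/.115, bar, 'ear edge',onz(d,320,282,.016))
E
```

```text
[ 0.46070008 -0.201101    0.016     ] [ 0.54160284 -0.28208352  0.016     ] 0.1144701989497615
134.97177206334655 mid [ 0.49024718 -0.23067722  0.016     ] [ 0.41851333 -0.15869273  0.012     ] ear edge [ 0.55166125 -0.2920571   0.016     ]
```

Request:
send_rows --rows "-0.003 0.004 -0.035 0 0 -0.028;-0.0026 0.004 -0.035 0 0 0;0 0 -0.035 0 0 0;0 0 -0.035 0 0 0;0 0 -0.035 0 0 0;0 0 -0.025 0 0 0;0 0 -0.015 0 0 0;0 0 -0.007 0 0 0;0 0 0 0 0 0;0 0 0 0 0 0"

```text
clock: 6.45
tcp_pos: [0.492, -0.2243, 0.0038]
orientation: [-1.484, 0.606, -0.609]
contact_force: [-0.4, -0.3, 0.3]
grip_width: 0.085
```

Request:
send_rows --rows "-0.001 -0.0062 -0.005 0 0 0;0 0 0 0 0 0;0 0 0 0 0 0"

```text
clock: 6.75
tcp_pos: [0.4901, -0.2309, -0.0019]
orientation: [-1.484, 0.607, -0.608]
contact_force: [-0.2, -0.0, -0.3]
grip_width: 0.0847
```

Request:
send_rows --rows "0 0 0 0 0 0;0 0 0 0 0 0;0 0 0 0 0 0;0 0 0 0 0 0;0 0 0 0 0 0" --grip 0.0 --grip_force 60

```text
clock: 7.25
tcp_pos: [0.4899, -0.2306, -0.0018]
orientation: [-1.484, 0.608, -0.608]
contact_force: [-2.4, -0.4, 5.5]
grip_width: 0.0583
```

Request:
send_rows --rows "0 0 0.01 0 0 0;0 0 0.01 0 0 0;0.01 0.018 0 0 0 0.05;0.01 0.018 0 0 0 0.1;0.01 0.018 0 0 0 0.1;0.009 0.017 0 0 0 0.054;0 0 0 0 0 0;0 0 0 0 0 0"

```text
clock: 8.05
tcp_pos: [0.5291, -0.1587, 0.0177]
orientation: [-1.539, 0.371, -0.37]
contact_force: [0.3, -1.0, -4.5]
grip_width: 0.0585
```

```bash
python3 - <<'E'
from h import *
o=r.get_obs(); print(o['clock'],o['tcp_pos'],rot(o['orientation']).round(3),o['contact_force'])
d=grab('side','s3')
cv2.imwrite('pics/s3c.png',cv2.resize(d['pixels'][180:360,220:400,::-1],None,fx=3,fy=3))
E
```

```text
8.05 [ 0.5291143  -0.15870087  0.01774708] [[ 0.891 -0.     0.455]
 [-0.455  0.     0.891]
 [-0.    -1.    -0.   ]] [ 0.27008395 -0.96037351 -4.48887249]
```

View pics/s3c.png

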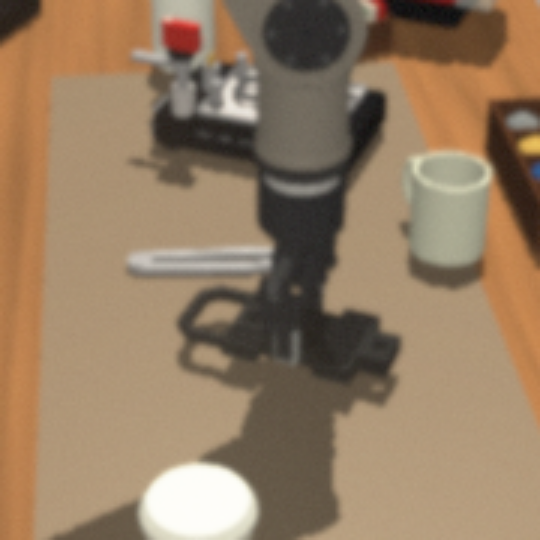

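Request:
send_rows --rows "0 0 -0.01 0 0 0;0 0 -0.006 0 0 0;0 0 -0.003 0 0 0;0 0 0 0 0 0;0 0 0 0 0 0"

```text
clock: 8.6
tcp_pos: [0.5288, -0.1597, -0.0016]
orientation: [-1.539, 0.371, -0.371]
contact_force: [0.3, 0.5, -5.1]
grip_width: 0.0584
```

Request:
send_rows --rows "0 0 0 0 0 0;0 0 0 0 0 0;0 0 0 0 0 0;0 0 0 0 0 0;0 0 0.03 0 0 0;0 0 0.04 0 0 0;0 0 0.05 0 0 0;0 0 0.05 0 0 0;0 0 0.03 0 0 0;0 0 0 0 0 0" --grip 0.085

```text
clock: 9.6
tcp_pos: [0.5321, -0.1601, 0.204]
orientation: [-1.539, 0.363, -0.379]
contact_force: [-0.4, -0.0, 0.3]
grip_width: 0.0853
```

```bash
python3 - <<'E'
from h import *
o=r.get_obs(); print(o['clock'],o['tcp_pos'],rot(o['orientation']).round(3),o['contact_force'],o['joints'])
d=grab('wrist','w4')
E
```

```text
9.6 [ 0.53208784 -0.16007069  0.20404279] [[ 0.89   0.01   0.456]
 [-0.456 -0.002  0.89 ]
 [ 0.009 -1.     0.002]] [-0.35739808 -0.02070913  0.30506786] [ 0.27768102  0.31012877 -0.11947496  1.87358844  0.04538208  0.95070483
  1.23553218]
```

View pics/w4.png

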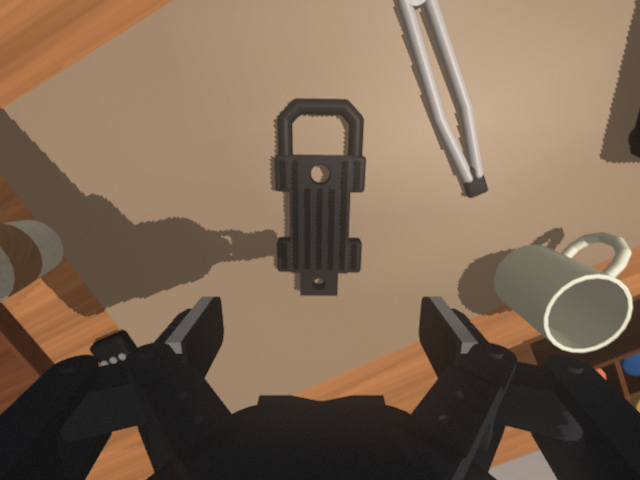

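```bash
python3 - <<'E'
from h import *
d=load('w4'); 
dr=onz(d,320,174,.016); ea=onz(d,318.8,283.3,.016)
u=(dr-ea)/np.linalg.norm(dr-ea); print(np.linalg.norm(dr-ea),np.degrees(np.arctan2(u[1],u[0])), 'mid',(dr*.073+ea*.042)/.115,'bar',onz(d,321,107,.013),'barfromholes',dr+.062*u,'ear edge',onz(d,319,295.5,.016),ea-.013*u,'drain',dr)
E
```

```text
0.11495225407867479 152.2580518693724 mid [ 0.53048962 -0.15890886  0.016     ] bar [ 0.43945537 -0.11074697  0.013     ] barfromholes [ 0.43845953 -0.110506    0.016     ] ear edge [ 0.60786603 -0.19919631  0.016     ] [ 0.60657735 -0.19892691  0.016     ] drain [ 0.49333282 -0.13936639  0.016     ]
```

Request:
send_rows --rows "-0.0093 0.0049 0 0 0 -0.145;-0.0093 0.0049 0 0 0 -0.145;-0.0093 0.0049 0 0 0 -0.145;-0.0093 0.0049 0 0 0 -0.145;-0.0093 0.0049 0 0 0 -0.145;-0.0093 0.0049 0 0 0 -0.145;-0.0093 0.0049 0 0 0 -0.145;-0.0093 0.0049 0 0 0 -0.145;-0.0093 0.0049 0 0 0 -0.145;-0.0093 0.0049 0 0 0 -0.145;0 0 -0.03 0 0 -0.13;0 0 -0.03 0 0 0;0 0 -0.03 0 0 0;0 0 -0.02 0 0 0;0 0 0 0 0 0;0 0 0 0 0 0" --grip 0.036

```text
clock: 11.25
tcp_pos: [0.4353, -0.1104, 0.0882]
orientation: [-0.943, 1.556, -1.554]
contact_force: [0.6, -0.5, 0.0]
grip_width: 0.0361
```

```bash
python3 - <<'E'
from h import *
o=r.get_obs(); M=rot(o['orientation']); print(o['clock'],o['tcp_pos'],M.round(3),o['contact_force'],o['joints'],o['grip_width'],np.degrees(np.arctan2(M[1,2],M[0,2])))
E
```

```text
11.25 [ 0.43529769 -0.1103684   0.08822182] [[-0.464 -0.002  0.886]
 [-0.886  0.    -0.464]
 [ 0.001 -1.    -0.002]] [ 0.55619042 -0.51308375  0.04323885] [ 0.05039524  0.32332562  0.06869988  2.20541905 -0.03749387  0.61601622
 -0.3358748 ] 0.03611934863880965 -27.620826734939044
```

Request:
send_rows --rows "0.0035 -0.0003 -0.03 0 0 0;0 0 -0.025 0 0 0;0 0 -0.015 0 0 0;0 0 -0.008 0 0 0;0 0 -0.004 0 0 0;0 0 0 0 0 0;0 0 0 0 0 0"

```text
clock: 11.95
tcp_pos: [0.4401, -0.1108, 0.0075]
orientation: [-0.94, 1.554, -1.555]
contact_force: [0.1, 0.4, 0.8]
grip_width: 0.0361
```

```bash
python3 - <<'E'
from h import *
d=grab('side','s5'); f=grab('scene','c5')
a=cv2.resize(d['pixels'][230:350,240:380,::-1],None,fx=4,fy=4,interpolation=cv2.INTER_CUBIC)[:,:]
b=cv2.resize(f['pixels'][190:310,210:350,::-1],None,fx=4,fy=4,interpolation=cv2.INTER_CUBIC)
cv2.imwrite('pics/s5c.png',np.vstack([a,b])[:,:][::1][:960]); 
cv2.imwrite('pics/s5c.png',cv2.resize(np.hstack([a,b]),(800,343)))
E
```

```text
(no output)
```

View pics/s5c.png

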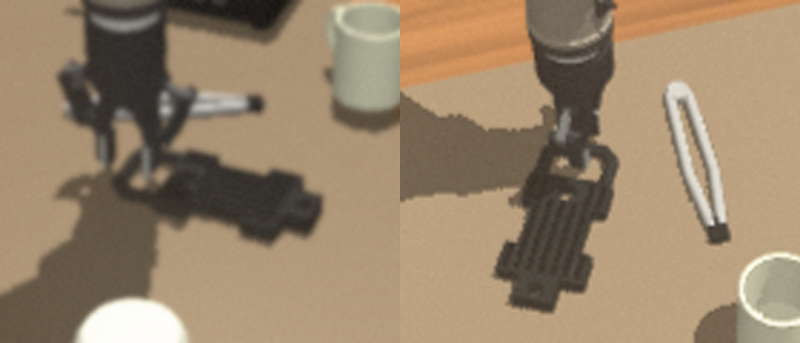

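Request:
send_rows --rows "0 0 -0.0045 0 0 0;0 0 0 0 0 0;0 0 0 0 0 0"

```text
clock: 12.35
tcp_pos: [0.4394, -0.1107, 0.0021]
orientation: [-0.941, 1.555, -1.555]
contact_force: [0.1, 0.4, -0.3]
grip_width: 0.036
```

Request:
send_rows --rows "0 0 0 0 0 0;0 0 0 0 0 0;0 0 0 0 0 0;0 0 0 0 0 0" --grip 0.0 --grip_force 20

```text
clock: 12.75
tcp_pos: [0.4396, -0.1107, 0.0023]
orientation: [-0.941, 1.555, -1.555]
contact_force: [-0.6, 0.2, 2.0]
grip_width: 0.0131
```

```bash
python3 - <<'E'
import numpy as np
pts=[]
for a in np.radians(np.linspace(0,90,28)): pts.append((-190*np.cos(a)+9*np.sin(a),190*np.sin(a)+9*np.cos(a)))
for b in np.radians(np.linspace(0,90,28))[1:]: pts.append((18-9*np.cos(b)+190*np.sin(b),190*np.cos(b)+9*np.sin(b)))
pts=np.array(pts); w=np.c_[pts[:,0]*.885,pts[:,0]*-.4655,pts[:,1]]
w=np.round(w*2)/2
for i,x in enumerate(np.diff(w,axis=0)): print(i+1,' '.join('%g'%(v/1000) for v in x),'0 0 0;', 'z=%g s=%.0f'%(pts[i+1,1],pts[i+1,0]))
E
```

```text
1 0.0005 -0.0005 0.011 0 0 0; z=20.0323 s=-189
2 0.0015 -0.0005 0.011 0 0 0; z=30.9968 s=-188
3 0.002 -0.001 0.011 0 0 0; z=41.8564 s=-186
4 0.002 -0.0015 0.0105 0 0 0; z=52.5744 s=-183
5 0.003 -0.0015 0.0105 0 0 0; z=63.1145 s=-179
6 0.0035 -0.002 0.0105 0 0 0; z=73.4411 s=-175
7 0.0045 -0.002 0.01 0 0 0; z=83.5191 s=-171
8 0.0045 -0.0025 0.01 0 0 0; z=93.3145 s=-166
9 0.005 -0.0025 0.0095 0 0 0; z=102.794 s=-160
10 0.0055 -0.003 0.009 0 0 0; z=111.926 s=-154
11 0.006 -0.003 0.0085 0 0 0; z=120.679 s=-147
12 0.0065 -0.0035 0.0085 0 0 0; z=129.024 s=-140
13 0.0065 -0.0035 0.008 0 0 0; z=136.932 s=-132
14 0.0075 -0.004 0.0075 0 0 0; z=144.377 s=-124
15 0.0075 -0.004 0.007 0 0 0; z=151.334 s=-115
16 0.008 -0.004 0.0065 0 0 0; z=157.778 s=-106
17 0.0085 -0.0045 0.0055 0 0 0; z=163.688 s=-97
18 0.0085 -0.0045 0.0055 0 0 0; z=169.045 s=-87
19 0.0085 -0.0045 0.005 0 0 0; z=173.829 s=-77
20 0.009 -0.005 0.004 0 0 0; z=178.026 s=-67
21 0.0095 -0.0045 0.0035 0 0 0; z=181.62 s=-57
22 0.0095 -0.005 0.003 0 0 0; z=184.599 s=-46
23 0.0095 -0.005 0.0025 0 0 0; z=186.954 s=-35
24 0.0095 -0.0055 0.0
[... 701 characters left out ...]
075 -0.004 -0.007 0 0 0; z=144.377 s=142
41 0.0075 -0.004 -0.0075 0 0 0; z=136.932 s=150
42 0.0065 -0.0035 -0.008 0 0 0; z=129.024 s=158
43 0.0065 -0.0035 -0.0085 0 0 0; z=120.679 s=165
44 0.006 -0.003 -0.0085 0 0 0; z=111.926 s=172
45 0.0055 -0.003 -0.009 0 0 0; z=102.794 s=178
46 0.005 -0.0025 -0.0095 0 0 0; z=93.3145 s=184
47 0.0045 -0.0025 -0.01 0 0 0; z=83.5191 s=189
48 0.004 -0.002 -0.01 0 0 0; z=73.4411 s=193
49 0.0035 -0.002 -0.0105 0 0 0; z=63.1145 s=197
50 0.003 -0.0015 -0.0105 0 0 0; z=52.5744 s=201
51 0.0025 -0.0015 -0.0105 0 0 0; z=41.8564 s=204
52 0.002 -0.0005 -0.011 0 0 0; z=30.9968 s=206
53 0.0015 -0.001 -0.011 0 0 0; z=20.0323 s=207
54 0.0005 -0.0005 -0.011 0 0 0; z=9 s=208
```

Request:
send_rows --rows "0.0005 -0.0005 0.011 0 0 0;0.0015 -0.0005 0.011 0 0 0;0.002 -0.001 0.011 0 0 0;0.002 -0.0015 0.0105 0 0 0;0.003 -0.0015 0.0105 0 0 0;0 0 0 0 0 0;0 0 0 0 0 0"

```text
clock: 13.45
tcp_pos: [0.4494, -0.1159, 0.0566]
orientation: [-0.939, 1.553, -1.556]
contact_force: [0.5, -1.1, -4.3]
grip_width: 0.0131
```

```bash
cat > two.py <<'E'
import sys
from h import *
n=sys.argv[1]
d=grab('side','s'+n); f=grab('scene','c'+n)
a=cv2.resize(d['pixels'][200:360,230:400,::-1],None,fx=4,fy=4,interpolation=cv2.INTER_CUBIC)
b=cv2.resize(f['pixels'][180:340,200:370,::-1],None,fx=4,fy=4,interpolation=cv2.INTER_CUBIC)
cv2.imwrite('pics/t%s.png'%n,cv2.resize(np.hstack([a,b]),(800,376)))
E
python3 two.py 6
```

```text
(no output)
```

View pics/t6.png

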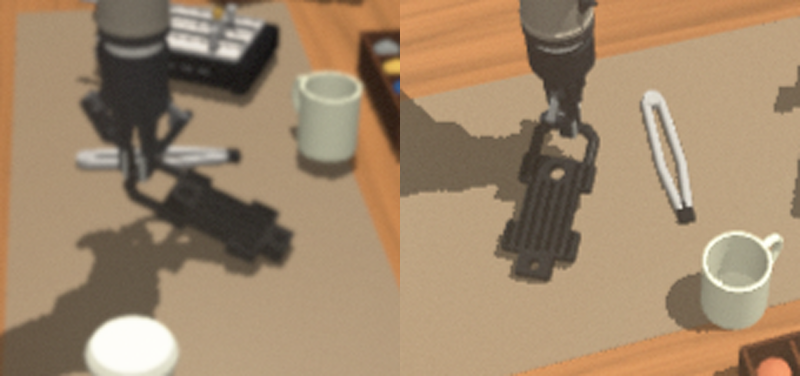

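```bash
python3 - <<'E'
from h import *
s=load('s6');c=load('c6')
f=2.353
S=lambda x,y:(230+x/f,200+y/f); C=lambda x,y:(200+(x-400)/f,180+y/f)
print(tri(s,S(286,250),c,C(533,276)))
print(tri(s,S(275,238),c,C(536,262)), 'earhole')
print(r.get_obs()['moment'],r.get_obs()['contact_force'])
for n,(d,x0,y0) in {'s':(s,320,280),'c':(c,240,270)}.items():
    cv2.imwrite('pics/z%s6.png'%n,cv2.resize(d['pixels'][y0-20:y0+45,x0-20:x0+60,::-1],None,fx=7,fy=7,interpolation=cv2.INTER_CUBIC))
E
```

```text
(array([ 0.60987278, -0.20031506,  0.00470147]), np.float64(0.003219857835815907))
(array([ 0.59876759, -0.1930602 ,  0.01627744]), np.float64(0.0017284718485629507)) earhole
[-0.08308715 -0.13314509  0.02702439] [ 1.03082602 -0.44587391 -2.74036632]
```

View pics/zs6.png

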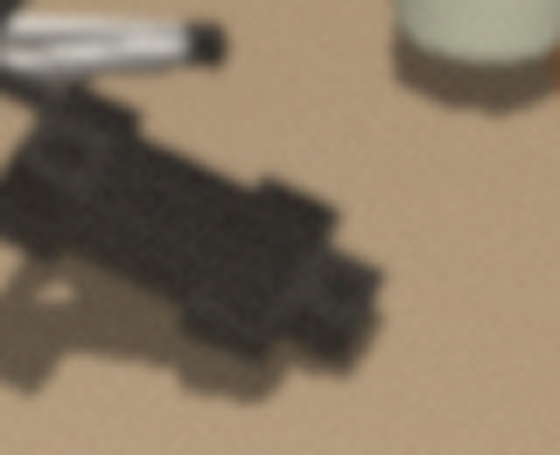

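View pics/zc6.png

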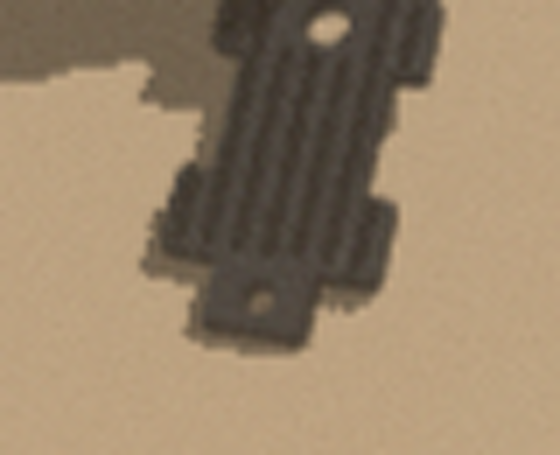

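Request:
send_rows --rows "0.0035 -0.002 0.0105 0 0 0;0.0045 -0.002 0.01 0 0 0;0.0045 -0.0025 0.01 0 0 0;0.005 -0.0025 0.0095 0 0 0;0.0055 -0.003 0.009 0 0 0;0.006 -0.003 0.0085 0 0 0;0.0065 -0.0035 0.0085 0 0 0;0.0065 -0.0035 0.008 0 0 0;0.0075 -0.004 0.0075 0 0 0;0.0075 -0.004 0.007 0 0 0;0.008 -0.004 0.0065 0 0 0;0 0 0 0 0 0;0 0 0 0 0 0"

```text
clock: 14.85
tcp_pos: [0.5139, -0.1497, 0.1518]
orientation: [-0.941, 1.555, -1.554]
contact_force: [-4.5, 2.7, 3.8]
grip_width: 0.0127
```

```bash
python3 two.py 7; python3 -c "
from h import *
o=r.get_obs();print(o['moment'],o['contact_force'])"
```

```text
[0.57524404 1.11234799 0.05681734] [-4.79556783  2.62996758  3.14738279]
```

View pics/t7.png

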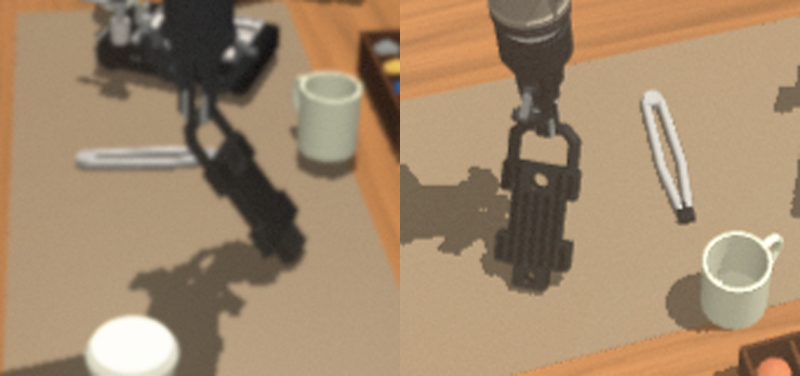

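Request:
send_rows --rows "0.0085 -0.0045 0.006 0 0 0;0.0085 -0.0045 0.006 0 0 0;0.0085 -0.0045 0.005 0 0 0;0.009 -0.005 0.004 0 0 0;0.0095 -0.0045 0.0035 0 0 0;0.0095 -0.005 0.003 0 0 0;0.0095 -0.005 0.0025 0 0 0;0.0095 -0.0055 0.0015 0 0 0;0 0 0 0 0 0;0 0 0 0 0 0"

```text
clock: 15.95
tcp_pos: [0.5892, -0.1893, 0.1858]
orientation: [-0.936, 1.549, -1.558]
contact_force: [-1.5, 0.5, 11.8]
grip_width: 0.0126
```

```bash
python3 two.py 8; python3 -c "
from h import *
o=r.get_obs();print(o['moment'],o['contact_force'])"
```

```text
[0.27048111 0.50183997 0.01851407] [-2.06153999  1.51247908 11.07389723]
```

View pics/t8.png

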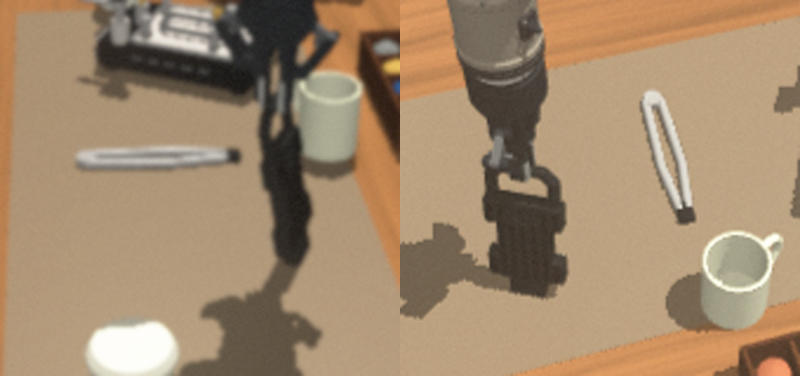

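Request:
send_rows --rows "0.01 -0.005 0.0025 0 0 0;0.0095 -0.005 0.0005 0 0 0;0.01 -0.005 0 0 0 0;0.01 -0.0055 0 0 0 0;0 0 0 0 0 0;0 0 0 0 0 0"

```text
clock: 16.65
tcp_pos: [0.6276, -0.2096, 0.1871]
orientation: [-0.938, 1.552, -1.557]
contact_force: [-0.8, -0.2, 6.3]
grip_width: 0.0124
```

```bash
python3 two.py 9; python3 -c "
from h import *
o=r.get_obs();print(o['moment'],o['contact_force'])"
```

```text
[0.24440785 0.25516039 0.0123235 ] [-1.0146609   0.80568274  6.12909975]
```

View pics/t9.png

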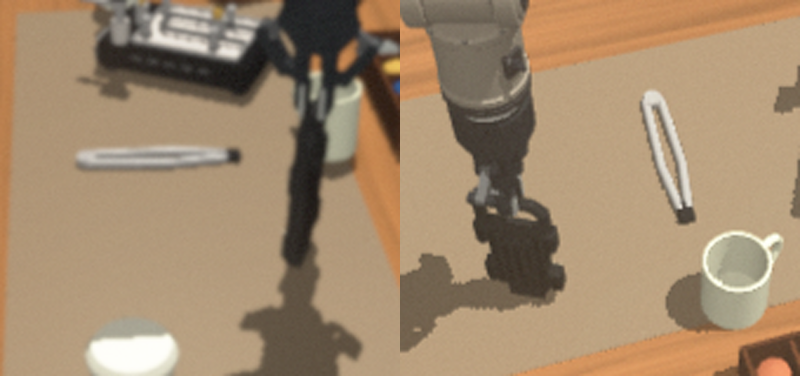

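Request:
send_rows --rows "0.0095 -0.005 0 0 0 0;0.01 -0.005 -0.0015 0 0 0;0.0095 -0.005 -0.0015 0 0 0;0.0095 -0.005 -0.0025 0 0 0;0.0095 -0.005 -0.003 0 0 0;0.009 -0.005 -0.0035 0 0 0;0 0 0 0 0 0"

```text
clock: 17.45
tcp_pos: [0.6851, -0.2403, 0.174]
orientation: [-0.939, 1.551, -1.558]
contact_force: [1.4, -0.6, 5.1]
grip_width: 0.0127
```

```bash
python3 two.py 10; python3 -c "
from h import *
o=r.get_obs();print(o['moment'],o['contact_force'])"
```

```text
[-0.14379086 -0.39983294 -0.06951483] [ 2.71231241 -1.07545289  4.97408957]
```

View pics/t10.png

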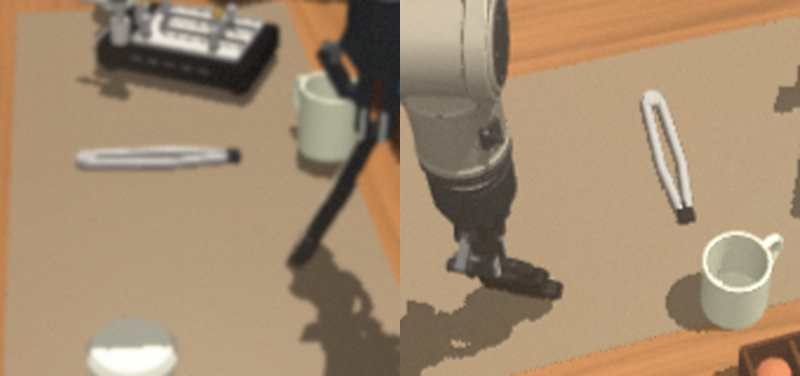

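Request:
send_rows --rows "0.0095 -0.005 -0.004 0 0 0;0.0085 -0.0045 -0.005 0 0 0;0.0085 -0.0045 -0.0055 0 0 0;0.0085 -0.0045 -0.0055 0 0 0;0.008 -0.004 -0.0065 0 0 0;0.0075 -0.004 -0.007 0 0 0;0.0075 -0.004 -0.0075 0 0 0;0.0065 -0.0035 -0.008 0 0 0;0 0 0 0 0 0"

```text
clock: 18.45
tcp_pos: [0.7491, -0.2741, 0.1237]
orientation: [-0.939, 1.552, -1.557]
contact_force: [4.5, -2.1, 3.7]
grip_width: 0.013
```

```bash
python3 two.py 11; python3 -c "
from h import *
o=r.get_obs();print(o['moment'],o['contact_force'])"
```

```text
[-0.38881347 -0.92528417 -0.07179675] [ 5.02422296 -1.92962289  3.97227494]
```

View pics/t11.png

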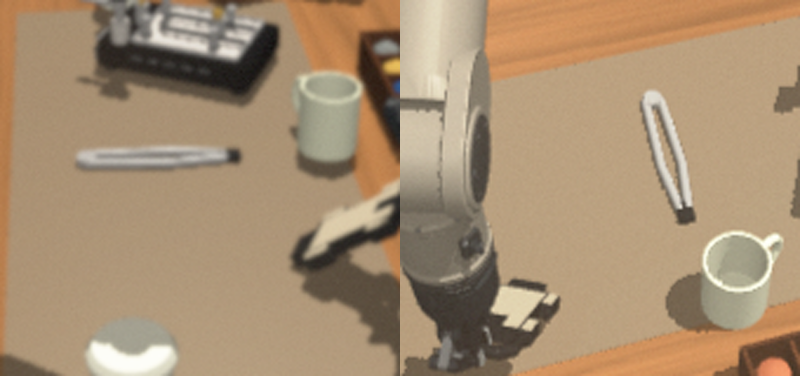

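Request:
send_rows --rows "0.0065 -0.0035 -0.0085 0 0 0;0.006 -0.003 -0.0085 0 0 0;0.0055 -0.003 -0.009 0 0 0;0.005 -0.0025 -0.0095 0 0 0;0.0045 -0.0025 -0.01 0 0 0;0.004 -0.002 -0.01 0 0 0;0.0035 -0.002 -0.0105 0 0 0;0.003 -0.0015 -0.0105 0 0 0;0 0 0 0 0 0"

```text
clock: 19.45
tcp_pos: [0.7836, -0.2922, 0.0448]
orientation: [-0.944, 1.559, -1.552]
contact_force: [1.1, -0.6, -1.2]
grip_width: 0.0123
```

```bash
sed -i 's/200:360,230:400/210:370,300:470/' two.py; python3 two.py 12; python3 -c "
from h import *
o=r.get_obs();print(o['moment'],o['contact_force'])"
```

```text
[0.24913468 0.4334662  0.00212484] [-0.90031518  1.18468783 -1.04624666]
```

View pics/t12.png

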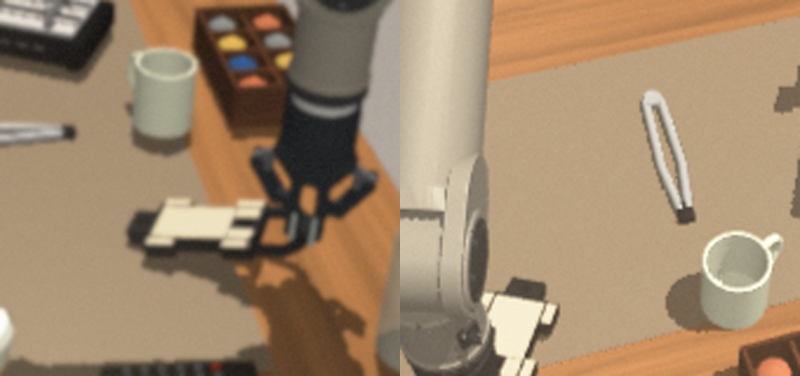

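Request:
send_rows --rows "0.0025 -0.0015 -0.0105 0 0 0;0.002 -0.0005 -0.011 0 0 0;0.0015 -0.001 -0.011 0 0 0;0.0005 -0.0005 -0.008 0 0 0;0 0 0 0 0 0;0 0 0 0 0 0"

```text
clock: 20.15
tcp_pos: [0.7908, -0.2959, 0.007]
orientation: [-0.943, 1.557, -1.554]
contact_force: [-0.6, 1.5, -1.8]
grip_width: 0.013
```

```bash
python3 two.py 13; python3 -c "
from h import *
o=r.get_obs();print(o['moment'],o['contact_force'])"
```

```text
[ 0.2406876   0.44535635 -0.03554186] [-1.38080585  1.56878728 -1.30501868]
```

View pics/t13.png

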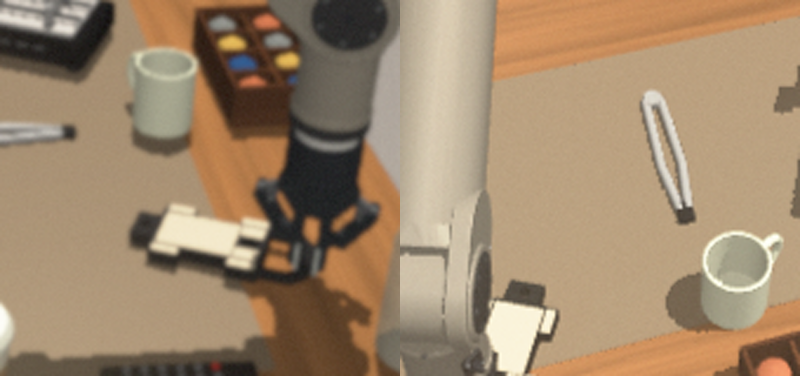

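Request:
send_rows --rows "0 0 -0.002 0 0 0;0 0 -0.0015 0 0 0;0 0 0 0 0 0;0 0 0 0 0 0"

```text
clock: 20.65
tcp_pos: [0.7913, -0.296, 0.0041]
orientation: [-0.942, 1.555, -1.554]
contact_force: [-2.1, 1.7, -0.7]
grip_width: 0.0125
```

Request:
send_rows --rows "0 0 -0.001 0 0 0;0 0 -0.001 0 0 0;0 0 0 0 0 0;0 0 0 0 0 0"

```text
clock: 21.05
tcp_pos: [0.7914, -0.2961, 0.0021]
orientation: [-0.941, 1.555, -1.554]
contact_force: [-2.5, 0.7, -0.5]
grip_width: 0.0126
```

Request:
send_rows --rows "0 0 -0.001 0 0 0;0 0 0 0 0 0;0 0 0 0 0 0"

```text
clock: 21.35
tcp_pos: [0.7916, -0.2962, 0.0011]
orientation: [-0.941, 1.555, -1.555]
contact_force: [-1.7, 1.5, -1.2]
grip_width: 0.0126
```

```bash
python3 - <<'E'
from h import *
o=r.get_obs(); print(o['tcp_pos'],o['moment'],o['contact_force'],o['grip_width'])
d=grab('side','s14')
cv2.imwrite('pics/s14c.png',cv2.resize(d['pixels'][270:350,340:450,::-1],None,fx=7,fy=7,interpolation=cv2.INTER_CUBIC))
E
```

```text
[ 0.7915538  -0.29620973  0.00109438] [ 0.30800587  0.53898052 -0.00463912] [-1.6503799   1.50776163 -1.17254531] 0.012561508684040079
```

View pics/s14c.png

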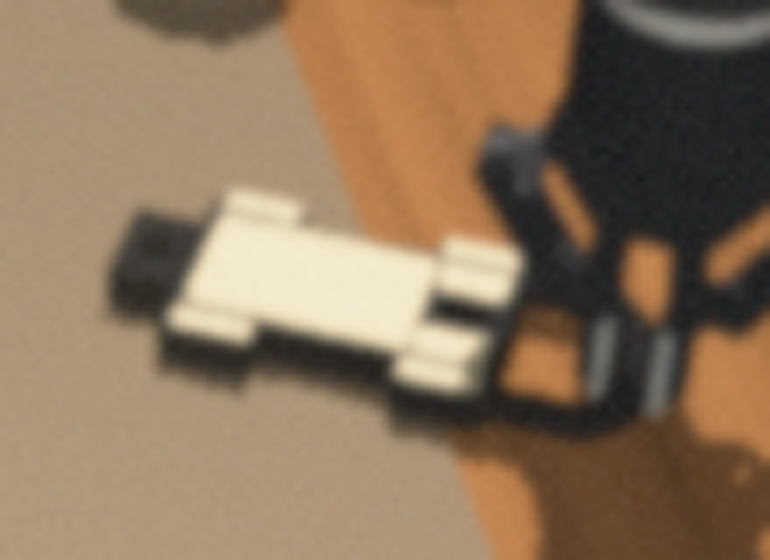

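Request:
send_rows --rows "0 0 -0.0015 0 0 0;0 0 0 0 0 0;0 0 0 0 0 0"

```text
clock: 21.7
tcp_pos: [0.7918, -0.2962, 0.0007]
orientation: [-0.941, 1.554, -1.555]
contact_force: [-4.3, 1.7, 5.9]
grip_width: 0.0125
```

Request:
send_rows --rows "0 0 0.001 0 0 0;0 0 0 0 0 0;0 0 0 0 0 0;0 0 0.02 0 0 0;0 0 0.04 0 0 0;0 0 0.05 0 0 0;0 0 0.05 0 0 0;-0.03 0.015 0.03 0 0 0.1;-0.03 0.015 0 0 0 0.14;-0.03 0.015 0 0 0 0.14;-0.03 0.015 0 0 0 0.14;0 0 0 0 0 0.14;0 0 0 0 0 0.14;0 0 0 0 0 0.14;0 0 0 0 0 0.14;0 0 0 0 0 0.14;0 0 0 0 0 0.14;0 0 0 0 0 0.14;0 0 0 0 0 0.08" --grip 0.036

```text
clock: 23.6
tcp_pos: [0.6719, -0.2368, 0.1925]
orientation: [-1.54, 0.366, -0.369]
contact_force: [-0.2, -0.1, 0.6]
grip_width: 0.0361
```

```bash
python3 - <<'E'
from h import *
o=r.get_obs(); M=rot(o['orientation']);print(o['clock'],o['tcp_pos'],np.degrees(np.arctan2(M[1,2],M[0,2])),o['contact_force'],o['joints'])
d=grab('wrist','w15'); grab('scene','c15')
E
```

```text
23.6 [ 0.671855   -0.23684846  0.19253947] 63.156162360879286 [-0.17507418 -0.07637416  0.60553948] [ 0.41376599  0.58361699 -0.24610464  1.47924572  0.15238766  1.0953112
  1.23952631]
```

View pics/w15.png

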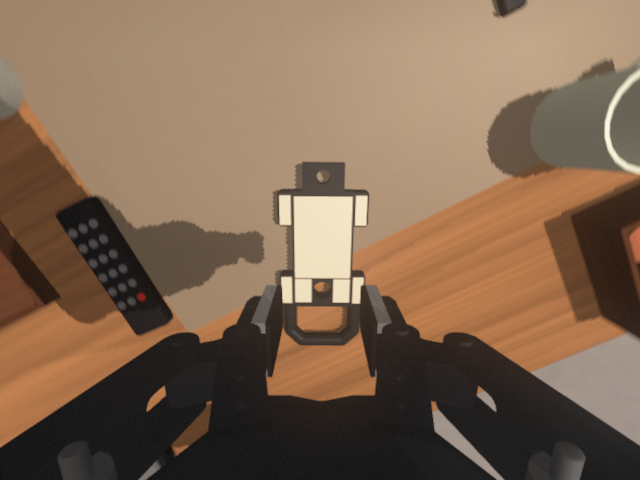

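View pics/c15.png

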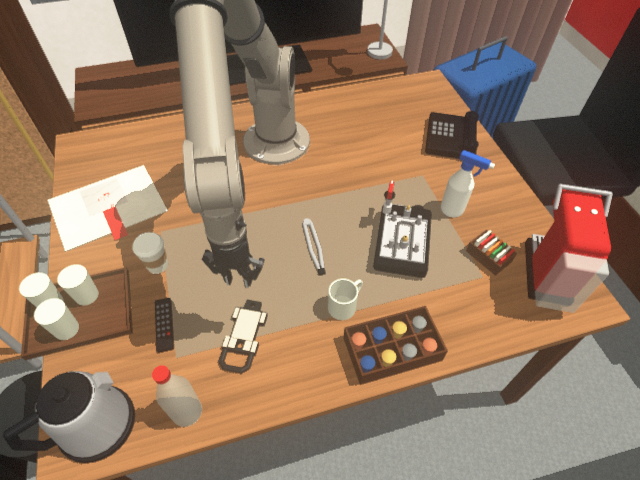

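```bash
python3 - <<'E'
from h import *
d=load('w15'); 
im=d['pixels'][150:350,270:380,::-1]
cv2.imwrite('pics/w15c.png',cv2.resize(im,None,fx=3,fy=3,interpolation=cv2.INTER_CUBIC))
dr=onz(d,322,287,.016); ea=onz(d,323,177,.016)
u=(dr-ea)/np.linalg.norm(dr-ea); print(np.linalg.norm(dr-ea),np.degrees(np.arctan2(u[1],u[0])), 'mid',(dr*.073+ea*.042)/.115,dr,ea)
E
```

```text
0.11207024966886346 -27.227514053146184 mid [ 0.69788176 -0.24705193  0.016     ] [ 0.73427659 -0.26577843  0.016     ] [ 0.63462409 -0.21450349  0.016     ]
```

View pics/w15c.png

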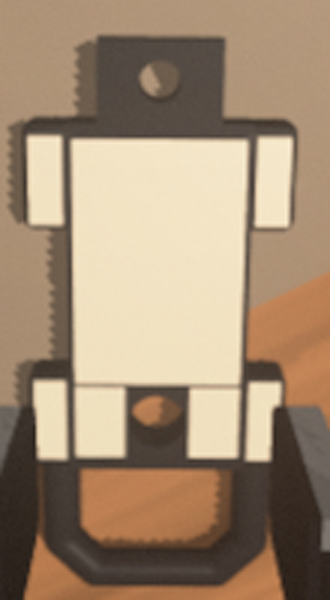

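Request:
send_rows --rows "0.01 -0.0045 0 0 0 -0.008;0.01 -0.0045 -0.02 0 0 0;0.007 -0.002 -0.035 0 0 0;0 0 -0.035 0 0 0;0 0 -0.035 0 0 0;0 0 -0.03 0 0 0;0 0 -0.02 0 0 0;0 0 -0.01 0 0 0;0 0 -0.005 0 0 0;0 0 0 0 0 0;0 0 0 0 0 0" --grip 0.085

```text
clock: 24.8
tcp_pos: [0.6996, -0.2476, 0.0024]
orientation: [-1.538, 0.375, -0.379]
contact_force: [-0.0, 0.1, -0.1]
grip_width: 0.0849
```

Request:
send_rows --rows "0 0 -0.004 0 0 0;0 0 0 0 0 0;0 0 0 0 0 0"

```text
clock: 25.1
tcp_pos: [0.6986, -0.2473, -0.003]
orientation: [-1.538, 0.377, -0.377]
contact_force: [-1.0, -0.0, -1.1]
grip_width: 0.0849
```

Request:
send_rows --rows "0 0 0 0 0 0;0 0 0 0 0 0;0 0 0 0 0 0;0 0 0 0 0 0;0 0 0 0 0 0" --grip 0.0 --grip_force 60

```text
clock: 25.6
tcp_pos: [0.6987, -0.2477, -0.0026]
orientation: [-1.538, 0.377, -0.378]
contact_force: [-2.0, -0.4, 5.5]
grip_width: 0.0585
```

Request:
send_rows --rows "0 0 0.01 0 0 0;0 0 0.02 0 0 0;0 0 0.03 0 0 0;0 0 0 0 0 0;0 0 0 0 0 0"

```text
clock: 26.1
tcp_pos: [0.699, -0.2471, 0.0577]
orientation: [-1.538, 0.375, -0.378]
contact_force: [-0.2, 0.8, -5.7]
grip_width: 0.0585
```

```bash
sed -i 's/210:370,300:470/210:370,280:450/' two.py; python3 two.py 16; python3 -c "
from h import *
o=r.get_obs();M=rot(o['orientation']);print(o['moment'],o['contact_force'],o['tcp_pos'],M.round(3),np.degrees(np.arctan2(M[1,2],M[0,2])))"
```

```text
[ 0.03410637  0.07477801 -0.00075411] [-0.21661118 -0.00834634 -5.66586981] [ 0.69733842 -0.2468179   0.05535272] [[ 0.887 -0.002  0.462]
 [-0.462  0.001  0.887]
 [-0.002 -1.    -0.   ]] 62.46295943848734
```

View pics/t16.png

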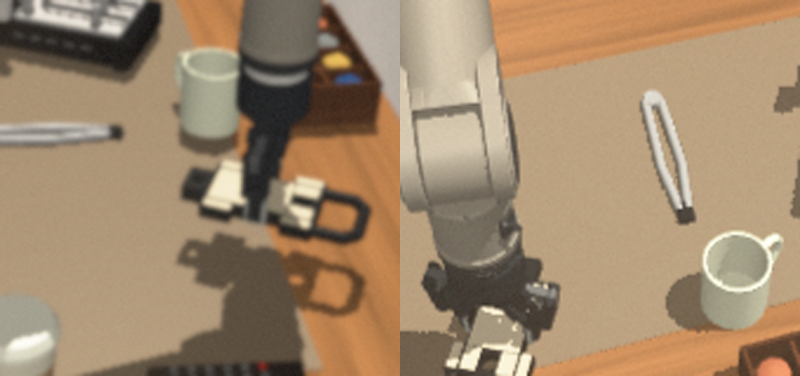

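Request:
send_rows --rows "0 0 0.03 0 0 0;0 0 0.04 0 0 0;-0.0053 0.0178 0.03 0 0 0;-0.0106 0.0357 0.015 0 0 0;-0.0106 0.0357 0 0 0 0;-0.0106 0.0357 0 0 0 0;-0.0106 0.0357 0 0 0 0;-0.0106 0.0357 0 0 0 0;-0.0106 0.0357 0 0 0 0;-0.0106 0.0357 0 0 0 0;-0.0106 0.0357 0 0 0 0;-0.0106 0.0357 0 0 0 0;-0.0106 0.0357 0 0 0 0;-0.0106 0.0357 0 0 0 0;-0.0106 0.0357 0 0 0 0;-0.0106 0.0357 0 0 0 0;-0.0053 0.0178 0 0 0 0;0 0 0 0 0 0;0 0 0 0 0 0"

```text
clock: 28.1
tcp_pos: [0.5493, 0.2522, 0.1704]
orientation: [-1.54, 0.378, -0.375]
contact_force: [0.1, -1.1, -4.6]
grip_width: 0.0587
```

```bash
python3 - <<'E'
from h import *
o=r.get_obs();M=rot(o['orientation']);print(o['clock'],o['contact_force'],o['tcp_pos'],M.round(3),np.degrees(np.arctan2(M[1,2],M[0,2])))
d=grab('wrist','w17')
E
```

```text
28.1 [ 0.09383309 -1.14529249 -4.5822579 ] [0.54931882 0.25218243 0.17042267] [[ 0.887 -0.002  0.462]
 [-0.462 -0.001  0.887]
 [-0.001 -1.    -0.002]] 62.513398902664974
```

View pics/w17.png

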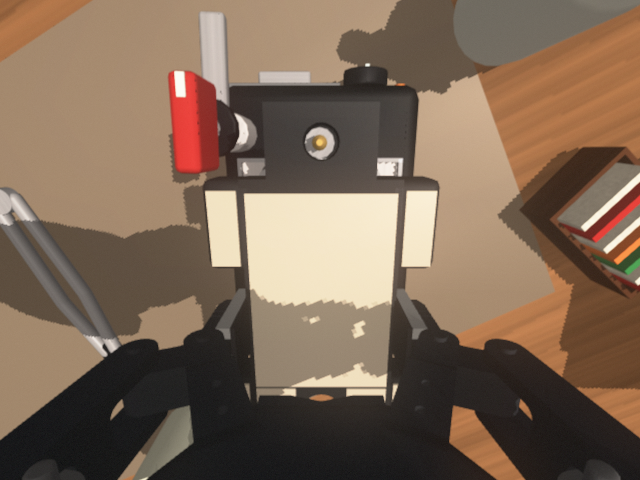

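```bash
python3 - <<'E'
from h import *
d=load('w17')
im=d['pixels'][90:200,250:390,::-1]
cv2.imwrite('pics/w17c.png',cv2.resize(im,None,fx=5.7,fy=5.7,interpolation=cv2.INTER_CUBIC))
print(d['position'])
E
```

```text
[0.48822603 0.28536764 0.31360485]
```

View pics/w17c.png

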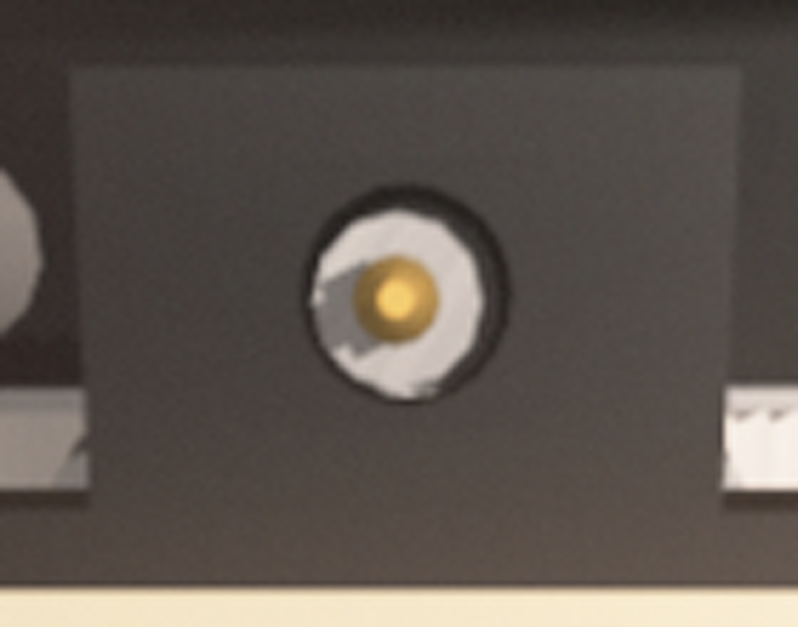

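```bash
python3 - <<'E'
from h import *
d=load('w17')
q=lambda x,y:(250+x/5.7-.4,90+y/5.7-.4)
H=onz(d,*q(409,293),.191); 
for z in(.094,.096): print('pin',onz(d,*q(397,298),z))
print('hole',H)
t=np.array([.5493,.2522]); print('plate mid along',np.dot(t-H[:2],[.887,-.462]),np.dot(t-H[:2],[.462,.887]))
E
```

```text
pin [0.48383878 0.28608633 0.094     ]
pin [0.48387874 0.28607979 0.096     ]
hole [0.48585594 0.28656191 0.191     ]
plate mid along 0.07215008544117647 -0.0011678624114374568
```

Request:
send_rows --rows "-0.001 -0.0005 -0.02 0 0 0;-0.001 0 -0.02 0 0 0;0 0 -0.02 0 0 0;0 0 -0.012 0 0 0;0 0 0 0 0 0;0 0 0 0 0 0;0 0 0 0 0 0"

```text
clock: 28.85
tcp_pos: [0.549, 0.2522, 0.1008]
orientation: [-1.536, 0.376, -0.378]
contact_force: [-0.2, 0.1, -4.5]
grip_width: 0.0586
```

```bash
python3 - <<'E'
from h import *
o=r.get_obs();M=rot(o['orientation']);print(o['clock'],o['contact_force'],o['tcp_pos'],np.degrees(np.arctan2(M[1,2],M[0,2])))
d=grab('wrist','w18')
a=cv2.resize(d['pixels'][90:200,250:390,::-1],None,fx=3.5,fy=3.5,interpolation=cv2.INTER_CUBIC)
s=grab('side','s18');c=grab('scene','c18')
b=cv2.resize(s['pixels'][180:260,250:380,::-1],(490,302),interpolation=cv2.INTER_CUBIC)
e=cv2.resize(c['pixels'][180:290,350:450,::-1],(300,330),interpolation=cv2.INTER_CUBIC)
cv2.imwrite('pics/w18c.png',np.hstack([np.vstack([a,b])[:600],np.vstack([e,e*0])[:600]]))
E
```

```text
28.85 [-0.21009138  0.11498366 -4.507318  ] [0.5490269  0.25224504 0.10083543] 62.422754614716254
```

View pics/w18c.png

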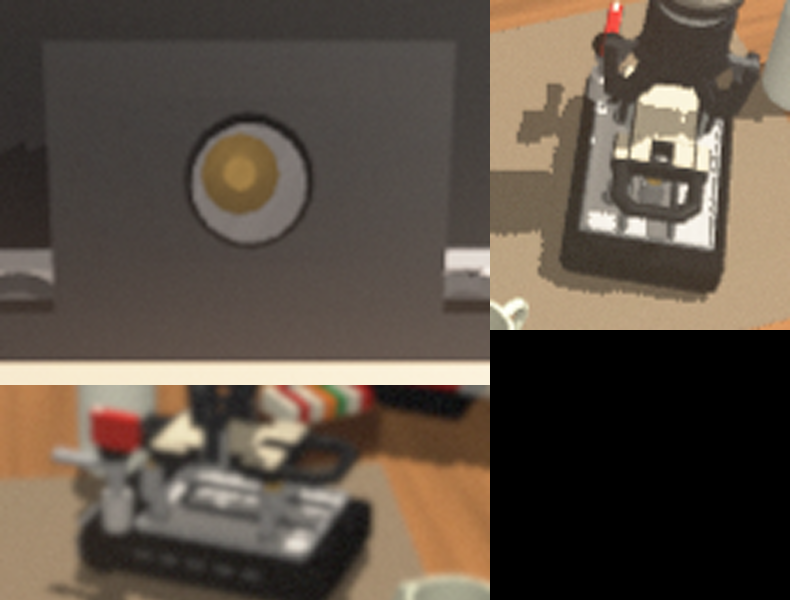

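```bash
python3 - <<'E'
from h import *
d=load('w18'); z=.10083+.0026+.018
q=lambda x,y:(250+x/3.5-.4,90+y/3.5-.4)
H=onz(d,*q(250,180),z); P=onz(d,*q(240,174),.094); D=P-H
print(H,P,D, 'base',D[:2]@[.887,-.462],D[:2]@[.462,.887])
c=load('c18'); cv2.imwrite('pics/c18c.png',cv2.resize(c['pixels'][190:260,370:440,::-1],None,fx=8,fy=8,interpolation=cv2.INTER_CUBIC))
E
```

```text
[0.48550461 0.28654505 0.12143   ] [0.48387876 0.2860905  0.094     ] [-0.00162585 -0.00045455 -0.02743   ] base -0.0012321267180764256 -0.0011543239091048498
```

View pics/c18c.png

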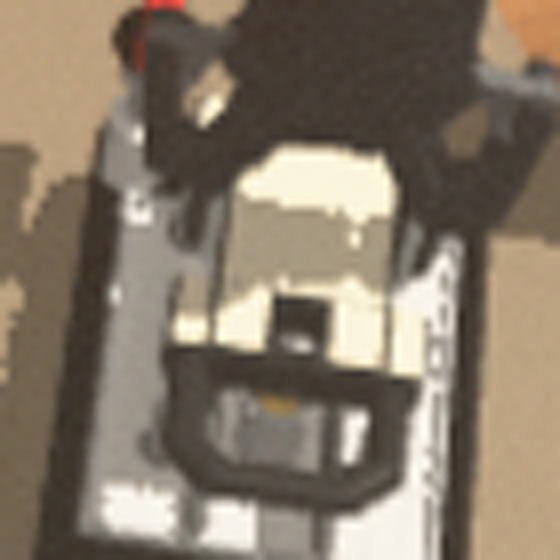

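Request:
send_rows --rows "-0.0016 -0.0005 -0.004 0 0 0;0 0 0 0 0 0;0 0 0 0 0 0"

```text
clock: 29.3
tcp_pos: [0.5463, 0.2514, 0.0956]
orientation: [-1.538, 0.377, -0.377]
contact_force: [0.2, -0.2, -5.0]
grip_width: 0.0586
```

```bash
python3 - <<'E'
from h import *
o=r.get_obs();M=rot(o['orientation']);print(o['clock'],o['contact_force'],o['tcp_pos'],np.degrees(np.arctan2(M[1,2],M[0,2])))
d=grab('wrist','w19')
cv2.imwrite('pics/w19c.png',cv2.resize(d['pixels'][90:200,250:390,::-1],None,fx=5.7,fy=5.7,interpolation=cv2.INTER_CUBIC))
E
```

```text
29.3 [ 0.24923228 -0.16489027 -5.02581053] [0.54627956 0.25142451 0.09555449] 62.45708442779576
```

View pics/w19c.png

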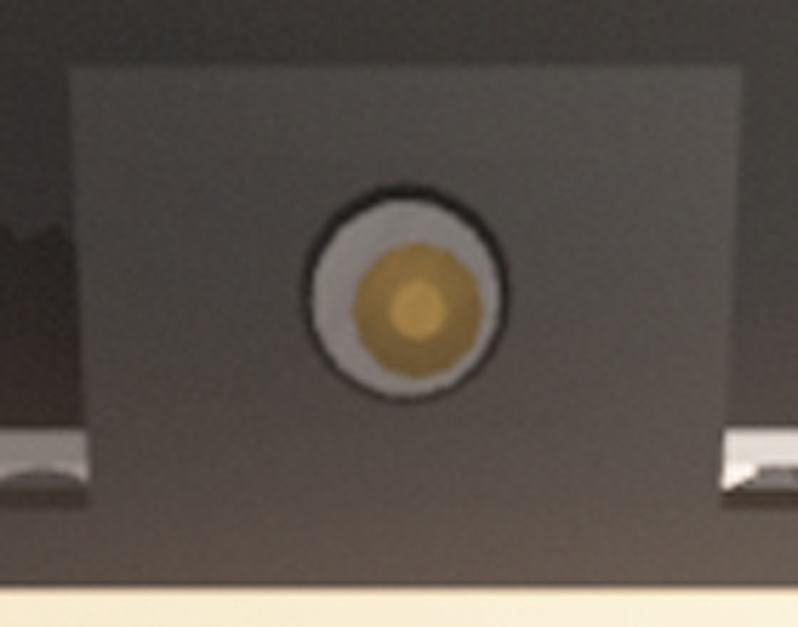

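```bash
python3 - <<'E'
from h import *
d=load('w19'); z=.09555+.0026+.018
q=lambda x,y:(250+x/5.7-.4,90+y/5.7-.4)
H=onz(d,*q(407,293),z); P=onz(d,*q(418,309),.094); D=P-H
print(H,P,D, 'base',D[:2]@[.887,-.462],D[:2]@[.462,.887])
dr=H[:2]+.115*np.array([.887,-.4618]); print('drain',dr)
E
```

```text
[0.48277753 0.28572518 0.11615   ] [0.48373728 0.28614442 0.094     ] [ 0.00095975  0.00041924 -0.02215   ] base 0.0006576088099492591 0.000815274295694215
drain [0.58478253 0.23261818]
```

Request:
send_rows --rows "0.0009 0.0004 0 0 0 0;0 0 -0.003 0 0 0;0 0 -0.003 0 0 0;0 0 0 0 0 0;0 0 0 0 0 0"

```text
clock: 29.85
tcp_pos: [0.5473, 0.2518, 0.0895]
orientation: [-1.538, 0.377, -0.377]
contact_force: [0.1, 0.4, -5.8]
grip_width: 0.0587
```

```bash
python3 - <<'E'
from h import *
o=r.get_obs();M=rot(o['orientation']);print(o['clock'],o['contact_force'],o['tcp_pos'],np.degrees(np.arctan2(M[1,2],M[0,2])))
d=grab('wrist','w20')
cv2.imwrite('pics/w20c.png',cv2.resize(d['pixels'][90:200,250:390,::-1],None,fx=5.7,fy=5.7,interpolation=cv2.INTER_CUBIC))
E
```

```text
29.85 [ 0.08100629  0.4167543  -5.779115  ] [0.54725883 0.25182567 0.08946602] 62.45197292752401
```

View pics/w20c.png

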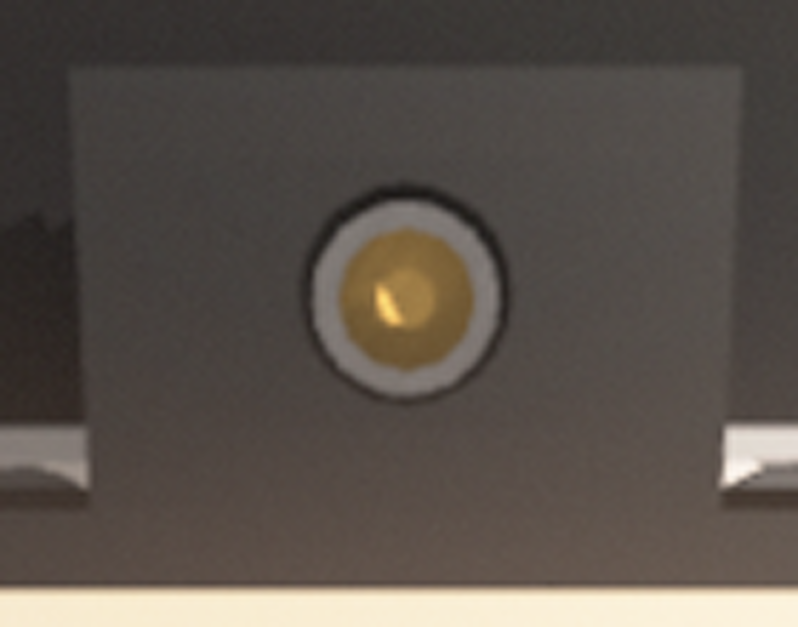

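Request:
send_rows --rows "0 0 -0.002 0 0 0;0 0 -0.002 0 0 0;0 0 0 0 0 0;0 0 0 0 0 0"

```text
clock: 30.3
tcp_pos: [0.5474, 0.2518, 0.0856]
orientation: [-1.538, 0.377, -0.377]
contact_force: [-0.3, 0.8, -5.1]
grip_width: 0.0587
```

Request:
send_rows --rows "0 0 -0.002 0 0 0;0 0 -0.002 0 0 0;0 0 0 0 0 0;0 0 0 0 0 0"

```text
clock: 30.7
tcp_pos: [0.5473, 0.2519, 0.0816]
orientation: [-1.538, 0.377, -0.377]
contact_force: [-0.5, -0.7, -4.6]
grip_width: 0.0583
```

Request:
send_rows --rows "0 0 -0.002 0 0 0;0 0 -0.0015 0 0 0;0 0 -0.001 0 0 0;0 0 0 0 0 0;0 0 0 0 0 0"

```text
clock: 31.2
tcp_pos: [0.5474, 0.2519, 0.0774]
orientation: [-1.538, 0.377, -0.377]
contact_force: [-1.6, -0.4, -2.2]
grip_width: 0.0587
```

Request:
send_rows --rows "0 0 -0.001 0 0 0;0 0 0 0 0 0;0 0 0 0 0 0"

```text
clock: 31.5
tcp_pos: [0.5473, 0.2519, 0.0773]
orientation: [-1.538, 0.377, -0.377]
contact_force: [-4.5, -1.3, 6.9]
grip_width: 0.0586
```

Request:
send_rows --rows "0 0 0.0005 0 0 0;0 0 0 0 0 0;0 0 0 0 0 0;0 0 0 0 0 0;0 0 0.02 0 0 0;0 0 0.03 0 0 0;0 0 0.04 0 0 0;0 0 0.02 0 0 0;0 0 0 0 0 0" --grip 0.085

```text
clock: 32.4
tcp_pos: [0.5494, 0.2532, 0.1904]
orientation: [-1.533, 0.373, -0.381]
contact_force: [-0.0, 0.1, -0.7]
grip_width: 0.0851
```

```bash
python3 - <<'E'
from h import *
o=r.get_obs();M=rot(o['orientation']);print(o['clock'],o['contact_force'],o['tcp_pos'],np.degrees(np.arctan2(M[1,2],M[0,2])))
d=grab('wrist','w21')
s=grab('side','s21');c=grab('scene','c21')
b=cv2.resize(s['pixels'][180:260,250:380,::-1],(780,480),interpolation=cv2.INTER_CUBIC)
cv2.imwrite('pics/s21c.png',b)
E
```

```text
32.4 [-0.0319204   0.06050988 -0.67423235] [0.54938017 0.25321187 0.19038513] 62.44445912195282
```

View pics/s21c.png

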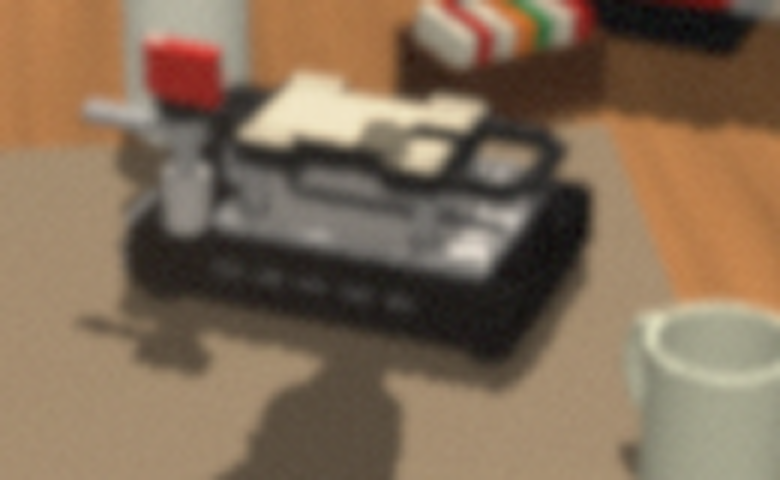

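View pics/w21.png

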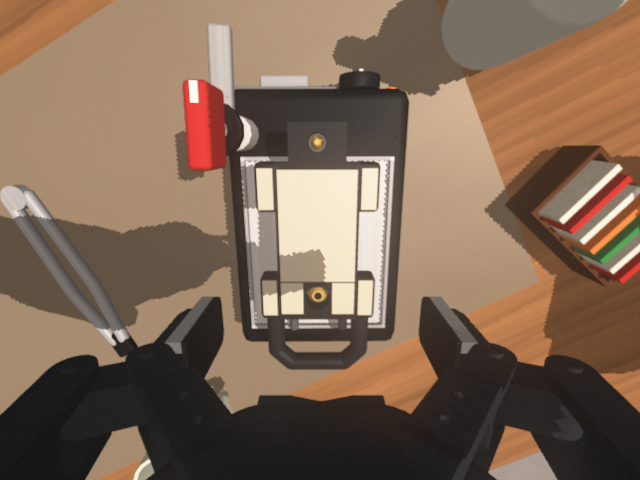

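Request:
send_rows --rows "-0.025 -0.0043 0 0 0 -0.037;-0.025 -0.0043 0 0 0 0;-0.025 -0.0043 0 0 0 0;-0.025 -0.0043 0 0 0 0;0 0 0 0 0 0;0 0 0 0 0 0"

```text
clock: 33.15
tcp_pos: [0.447, 0.2343, 0.1859]
orientation: [-1.534, 0.406, -0.405]
contact_force: [0.8, 0.1, -0.1]
grip_width: 0.0849
```

```bash
python3 - <<'E'
from h import *
o=r.get_obs();M=rot(o['orientation']);print(o['clock'],o['contact_force'],o['tcp_pos'],np.degrees(np.arctan2(M[1,2],M[0,2])),o['joints'])
d=load('w21')
hsv=cv2.cvtColor(d['pixels'],cv2.COLOR_RGB2HSV)
# knob top edges from w21: mark mid and near end
cv2.imwrite('pics/w21k.png',cv2.resize(d['pixels'][60:190,170:260,::-1],None,fx=4.5,fy=4.5,interpolation=cv2.INTER_CUBIC))
E
```

```text
33.15 [ 0.81261393  0.07120634 -0.08084293] [0.44699599 0.23433664 0.18585541] 60.35382724610461 [-0.26395707  0.28055323 -0.40177364  1.98078014  0.13779345  0.90761117
  0.31648008]
```

View pics/w21k.png

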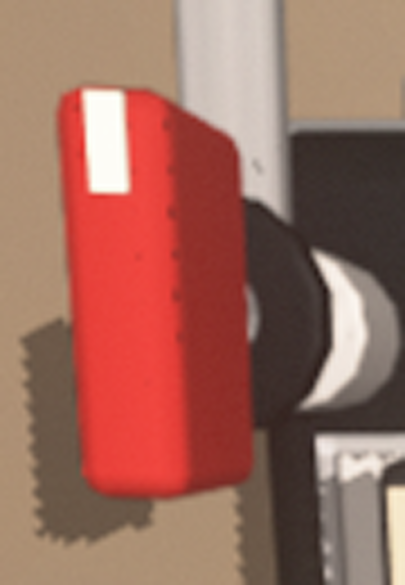

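```bash
python3 - <<'E'
from h import *
d=load('w21')
q=lambda x,y:(170+x/4.5-.4,60+y/4.5-.4)
print(onz(d,*q(125,290),.156)); a=onz(d,*q(62,105),.156);b=onz(d,*q(85,480),.156);print(np.degrees(np.arctan2(*(a-b)[1::-1])))
E
```

```text
[0.44938434 0.23707838 0.156     ]
149.8120439704707
```

Request:
send_rows --rows "0.0023 0.0018 -0.02 0 0 0;0 0 -0.02 0 0 0;0 0 -0.012 0 0 0;0 0 -0.005 0 0 0;0 0 0 0 0 0;0 0 0 0 0 0"

```text
clock: 33.75
tcp_pos: [0.4502, 0.2368, 0.1301]
orientation: [-1.532, 0.406, -0.406]
contact_force: [0.1, 0.3, -0.3]
grip_width: 0.0848
```

Request:
send_rows --rows "0 0 0 0 0 0;0 0 0 0 0 0;0 0 0 0 0 0;0 0 0 0 0 0;0 0 0 0 0 0;0 0 0 0 0 0" --grip 0.0 --grip_force 40

```text
clock: 34.35
tcp_pos: [0.4492, 0.2355, 0.13]
orientation: [-1.535, 0.407, -0.406]
contact_force: [-3.2, -4.0, 7.0]
grip_width: 0.0126
```

Request:
send_rows --rows "0 0 0 0 0 -0.1;0 0 0 0 0 -0.1;0 0 0 0 0 -0.1;0 0 0 0 0 -0.1;0 0 0 0 0 -0.1;0 0 0 0 0 -0.1;0 0 0 0 0 -0.1;0 0 0 0 0 -0.1;0 0 0 0 0 0"

```text
clock: 35.25
tcp_pos: [0.4497, 0.2359, 0.13]
orientation: [-1.319, 1.022, -1.022]
contact_force: [-1.2, -3.6, 5.0]
grip_width: 0.012
```

Request:
send_rows --rows "0 0 0 0 0 -0.1;0 0 0 0 0 -0.1;0 0 0 0 0 -0.1;0 0 0 0 0 -0.1;0 0 0 0 0 -0.1;0 0 0 0 0 0"

```text
clock: 35.85
tcp_pos: [0.4501, 0.2359, 0.13]
orientation: [-1.083, 1.387, -1.389]
contact_force: [0.3, -3.6, 5.4]
grip_width: 0.0121
```

```bash
cat > st.py <<'E'
from h import *
o=r.get_obs();M=rot(o['orientation']);print(o['clock'],o['contact_force'],o['moment'],o['tcp_pos'],np.degrees(np.arctan2(M[1,2],M[0,2])),o['grip_width'])
E
python3 st.py
```

```text
35.85 [ 0.30977892 -3.58942972  5.38708683] [-0.76345255  0.00243524 -0.05087385] [0.45010804 0.23591107 0.12997068] -14.09724671012387 0.012147978191689618
```

Request:
send_rows --rows "0 0 0 0 0 -0.08;0 0 0 0 0 -0.08;0 0 0 0 0 -0.08;0 0 0 0 0 0;0 0 0 0 0 0"

```text
clock: 36.35
tcp_pos: [0.4502, 0.2358, 0.1301]
orientation: [-0.942, 1.553, -1.555]
contact_force: [-0.5, -4.3, 6.6]
grip_width: 0.0121
```

```bash
python3 st.py
```

```text
36.35 [-0.47229161 -4.25149675  6.62608624] [-0.89830367  0.03221712  0.49622852] [0.45015297 0.23583404 0.13005108] -27.566938949177167 0.012091801963469
```

Request:
send_rows --rows "0 0 0 0 0 -0.03;0 0 0 0 0 -0.03;0 0 0 0 0 0;0 0 0 0 0 0"

```text
clock: 36.75
tcp_pos: [0.4502, 0.2358, 0.1301]
orientation: [-0.905, 1.591, -1.595]
contact_force: [0.5, -4.7, 7.0]
grip_width: 0.0125
```

```bash
python3 st.py
```

```text
36.75 [ 0.54029013 -4.68194178  6.98509229] [-1.0667186  -0.03419126  1.61506441] [0.45018189 0.2358441  0.13011843] -30.79052315741034 0.012475303962835929
```

Request:
send_rows --rows "0 0 0 0 0 0.035;0 0 0 0 0 0;0 0 0 0 0 0"

```text
clock: 37.05
tcp_pos: [0.4502, 0.2358, 0.1301]
orientation: [-0.926, 1.569, -1.572]
contact_force: [0.3, -5.6, 6.8]
grip_width: 0.0125
```

Request:
send_rows --rows "0 0 0 0 0 0;0 0 0 0 0 0;0 0 0 0 0 0;0 0 0 0 0 0;0 0 0.03 0 0 0;0 0 0.04 0 0 0;0 0 0.04 0 0 0;0.02 -0.04 0.02 0 0 0;0.02 -0.04 0 0 0 0;0.02 -0.04 0 0 0 0;0 0 0 0 0 0;0 0 0 0 0 0" --grip 0.085

```text
clock: 38.25
tcp_pos: [0.5099, 0.1156, 0.2596]
orientation: [-0.921, 1.577, -1.577]
contact_force: [-0.2, 0.6, -0.2]
grip_width: 0.0853
```

```bash
python3 st.py; python3 - <<'E'
from h import *
d=grab('wrist','w25');s=grab('side','s25');c=grab('scene','c25')
b=cv2.resize(s['pixels'][170:260,250:370,::-1],(600,450),interpolation=cv2.INTER_CUBIC)
cv2.imwrite('pics/s25c.png',b)
E
```

```text
38.25 [-0.1543952   0.60450712 -0.22814523] [ 0.01676519 -0.00162733  0.00030826] [0.50988219 0.1156138  0.2595557 ] -29.467699960022077 0.08528498690217656
```

View pics/w25.png

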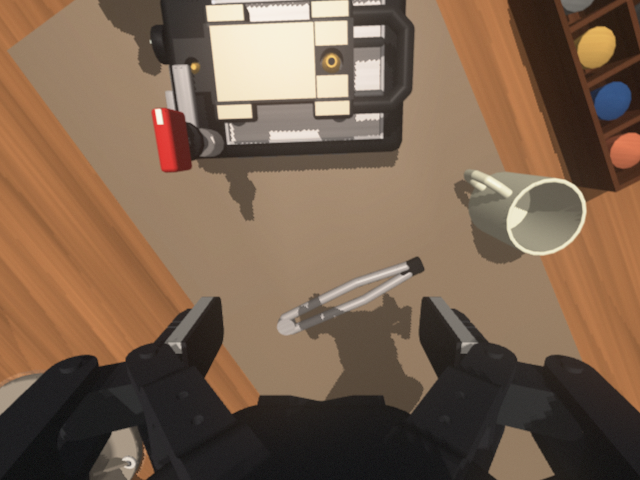

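View pics/s25c.png

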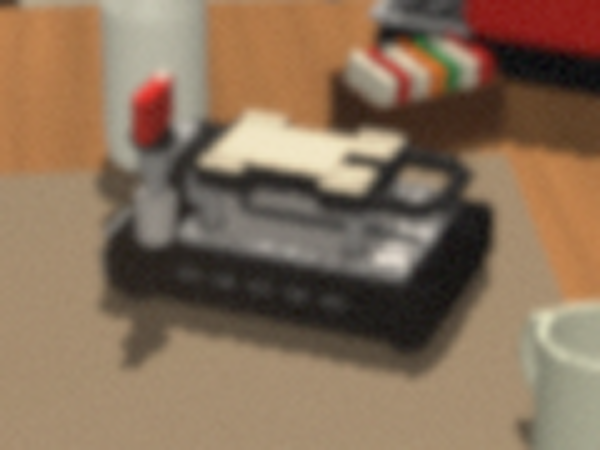

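View pics/c25.png

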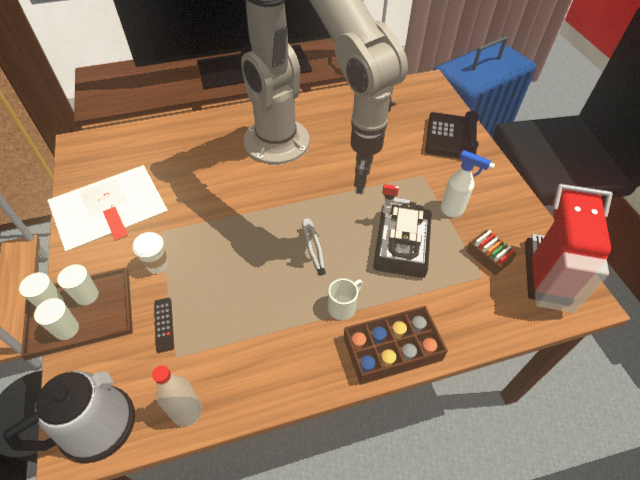

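```bash
python3 - <<'E'
from h import *
d=load('w25')
cv2.imwrite('pics/w25k.png',cv2.resize(d['pixels'][20:190,130:350,::-1],None,fx=3.5,fy=3.5,interpolation=cv2.INTER_CUBIC))
E
```

```text
(no output)
```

View pics/w25k.png

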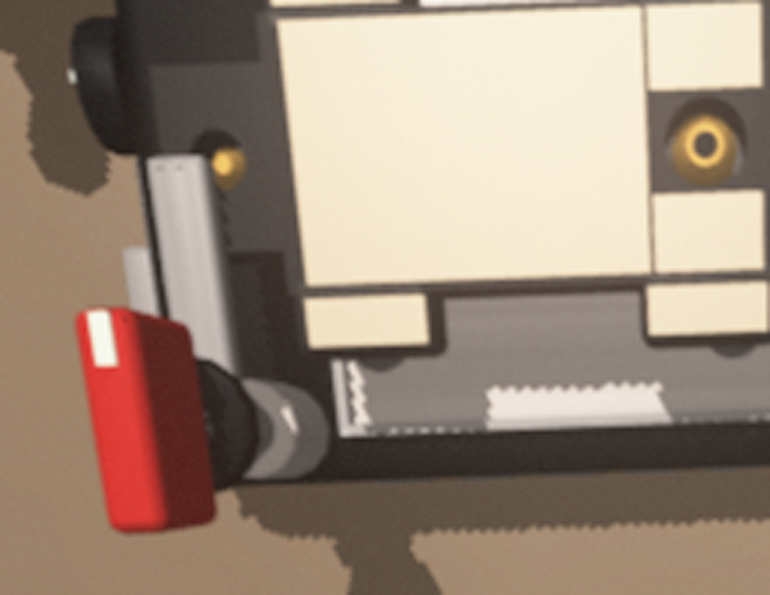

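```bash
python3 - <<'E'
from h import *
d=load('w25')
q=lambda x,y:(130+x/3.5-.4,20+y/3.5-.4)
def ang(a,b,z):
    A=onz(d,*q(*a),z);B=onz(d,*q(*b),z); return np.degrees(np.arctan2(*(B-A)[1::-1])),np.linalg.norm(A-B)
print('knob left edge',ang((108,515),(80,325),.156),'right',ang((163,525),(133,320),.156))
print('arm L',ang((172,290),(147,160),.106),'arm R',ang((240,370),(207,160),.106))
print('plate pale edge (x dir)',ang((310,284),(648,272),.098),ang((278,18),(645,5),.098),'base edge',ang((340,432),(770,420),.05))
E
```

```text
knob left edge (np.float64(61.69500403406105), np.float64(0.036679396097921056)) right (np.float64(62.352939840523106), np.float64(0.039631282427333374))
arm L (np.float64(65.76005791911238), np.float64(0.02781221854717365)) arm R (np.float64(64.34131225121642), np.float64(0.04563051692548823))
plate pale edge (x dir) (np.float64(-27.553553863573267), np.float64(0.08184773307742793)) (np.float64(-27.676244066046344), np.float64(0.08401431746195281)) base edge (np.float64(-27.895618247930265), np.float64(0.12439206621890583))
```

```bash
python3 -c "
from h import *
print(r.hand_in()); print(r.get_obs()['clock'])"
```

```text
the job is handed in; nothing more can be done
None
the job is handed in; nothing more can be done
```

The plate is seated smooth side up on both pins, with its loop away from the knob, and the red cam is locked at its stop over the ear. I handed the job in after about 38.5 s, well within the 72 s limit.

**What I did**
- I swung the clamp arm back from about 0.83 rad to about 0.04 rad so it was clear of the plate.
- The plate was too close to the remote to flip where it lay. I lifted it by the waist and set it down about 8 cm away, turned to match the base.
- I flipped it end over end by a light grip on the loop bar, with its ear edge on the desk, and laid it flat smooth side up.
- I then gripped it by the waist again, lowered it onto the pins and turned the knob clockwise to the stop.

**Last checks**
- **Seating:** when the plate was put down, the supports took its load at the expected height, with the underside at about 80 mm. Both pins showed through their holes, and the plate's edges matched the base direction to within about 0.4°. I inferred that it is level and fully home from that height and the pictures, and did not measure it separately after clamping.
- **Clamp:** the resisting torque rose from 0.5 to 1.6 N m as I pushed a little past the quarter turn, which is the stop. In the last picture the arm lies over the ear. The knob's edges read about 62° against an expected 62.4°.
- **One disagreement:** the arm's own edges read 64–66° in that picture. I put this down to not knowing the arm's exact height. The torque and the knob edges both point to the stop.
- **Surroundings:** by eye, the other items are where they were in the first picture, and the gripper is touching nothing.

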